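# Restock the counter snack dispenser

### The job

Restock the snack dispenser: shift its gate lever out of the rear left pocket (red dot), across neutral and fully forward into the right pocket (green dot), so the shutter opens. With the lever left there, put every brown past-date carton from the lanes into the grey returns bin and lay every white fresh carton flat on the floor of a lane of its own, its red tab towards the dispenser's red front lip. Then shift the lever back across neutral and fully into the rear left pocket so the shutter is shut over the lanes, without disturbing the bottle, the cup or the tub.

Things in the scene. Friction and masses are not known exactly. Their poses are not given: they have to be found in the camera images.
- dispenser: Fixed grey snack dispenser. Origin at counter level below the middle lane's centre; +x runs from its red front lip (robot side) to the black shutter housing (x 75 to 215 mm, y -155 to 155, 120 high); +y points to the black lever box (130 x 120 mm, 100 high, centred at x -70, y 235). Shutter guides 8 mm thick, 110 high stand at y -151 and 151. Three blue-floored lanes, 84 mm apart.
- shutter (a joint): Clear shutter sheet over the lanes, underside 103 mm above the counter: -0.065 (m) shut, 0 half open, +0.065 slid back in +x into the housing. A linkage from the lever drives it: 0.2955 x shift_fore. At 0.055 or more the lanes are clear.
- shift_fore (a joint): Gate lever's fore-and-aft angle (rad): +0.22 forward stop (dispenser +x, away from the robot), 0 neutral, -0.22 rear stop. Stays where left; about 1 to 5 N at the knob. The aluminium H-gate round the stem lets it cross sideways only within about 0.045 of 0, and move fore and aft only with shift_side within about 0.05 of +-0.22.
- shift_side (a joint): Lever's sideways angle (rad): +0.22 left stop (dispenser +y), -0.22 right stop (-y, towards the lanes). Stays where left; about 1 to 3 N at the knob. It starts in the rear left pocket of the H (red dot: shutter shut, serving). Forward right (green dot) is loading. The other two pockets are not used.
- shift_knob (a point): Centre of the lever's black ball knob, 34 mm in diameter, on a 10 mm steel stem, about 180 mm above the counter; it moves 37 mm each way. Pivot: dispenser x -70, y 235, z 10 mm. Knob from pivot, in dispenser axes, with f = shift_fore, s = shift_side: 170 mm x (sin f cos s, sin s, cos f cos s).
- bin_in (a point): Centre of the inner floor (5 mm above the counter) of the grey open returns bin, fixed; inside 110 mm (x) by 250 mm (y), rim 50 mm above the counter. Its axes are the bin's.
- lane_a (a point): Centre of the right-hand (dispenser y -84 mm) lane's floor, 50 mm above the counter; axes as the dispenser's. A lane is 108 mm long (x) and 52 wide, between flat aluminium dividers, a red front lip (at -x) and a rear stop, all only 8 mm high.
- lane_b (a point): Centre of the middle (y 0) lane's floor, 50 mm above the counter; axes as the dispenser's. A lane is 108 mm long (x) and 52 wide, between flat aluminium dividers, a red front lip (at -x) and a rear stop, all only 8 mm high.
- lane_c (a point): Centre of the left-hand (y +84) lane's floor, 50 mm above the counter; axes as the dispenser's. A lane is 108 mm long (x) and 52 wide, between flat aluminium dividers, a red front lip (at -x) and a rear stop, all only 8 mm high.
- fresh1_mid (a point): Fresh snack carton: rigid, white with a teal band and a red end, about 90 g; box 80 x 40 x 40 mm. Point: centre of the box. +x runs along the carton to the red end, where a red tab 10 mm long, 26 wide and 10 high sticks out at mid-height. On the counter, any heading; 2 or 3 of four present.
- fresh1_tab (a point): Outer end of that carton's red tab, 50 mm from the box's centre.
- fresh2_mid (a point): Fresh snack carton: rigid, white with a teal band and a red end, about 90 g; box 80 x 40 x 40 mm. Point: centre of the box. +x runs along the carton to the red end, where a red tab 10 mm long, 26 wide and 10 high sticks out at mid-height. On the counter, any heading; 2 or 3 of four present.
- fresh2_tab (a point): Outer end of that carton's red tab, 50 mm from the box's centre.
- fresh3_mid (a point): Fresh snack carton: rigid, white with a teal band and a red end, about 90 g; box 80 x 40 x 40 mm. Point: centre of the box. +x runs along the carton to the red end, where a red tab 10 mm long, 26 wide and 10 high sticks out at mid-height. On the counter, any heading; 2 or 3 of four present.
- fresh3_tab (a point): Outer end of that carton's red tab, 50 mm from the box's centre.
- fresh4_mid (a point): Fresh snack carton: rigid, white with a teal band and a red end, about 90 g; box 80 x 40 x 40 mm. Point: centre of the box. +x runs along the carton to the red end, where a red tab 10 mm long, 26 wide and 10 high sticks out at mid-height. On the counter, any heading; 2 or 3 of four present.
- fresh4_tab (a point): Outer end of that carton's red tab, 50 mm from the box's centre.
- old1_mid (a point): Past-date snack carton: rigid, brown with a yellow band and a red end, about 90 g; box 80 x 40 x 40 mm. Point: centre of the box. +x runs along the carton to the red end, where a red tab 10 mm long, 26 wide and 10 high sticks out at mid-height. In a lane, tab to front or rear; 2 or 3 of three present.
- old2_mid (a point): Past-date snack carton: rigid, brown with a yellow band and a red end, about 90 g; box 80 x 40 x 40 mm. Point: centre of the box. +x runs along the carton to the red end, where a red tab 10 mm long, 26 wide and 10 high sticks out at mid-height. In a lane, tab to front or rear; 2 or 3 of three present.
- old3_mid (a point): Past-date snack carton: rigid, brown with a yellow band and a red end, about 90 g; box 80 x 40 x 40 mm. Point: centre of the box. +x runs along the carton to the red end, where a red tab 10 mm long, 26 wide and 10 high sticks out at mid-height. In a lane, tab to front or rear; 2 or 3 of three present.
- water: Water bottle, clear, blue label and red cap, 62 mm across, 190 mm high, standing on the counter; a bystander. Origin at the centre of its underside.
- cup: Paper cup, 78 mm across, 90 mm high, standing on the counter; a bystander. Origin at the centre of its underside.
- tub: Orange muffin tub, 94 mm across, 58 mm high, standing on the counter; a bystander. Origin at the centre of its underside.
Mind the look-alikes: they are no part of the job. What is shaped like the part that bears fresh1_mid but pink or purple is not meant.

How it is judged:
On the way, in this order (a step that is already met when the one before it is completed fails the run):
1. the lever is in the forward right pocket (green dot), shutter open (value of joint shift_fore above 0.165 rad and value of joint shift_side below -0.14 rad), for 0.2 s.
2. with the lever still there, every past-date carton is in the bin and every fresh one lies in a lane, tab to the front lip (all of step 1 and ((x of fresh1_mid in the frame of lane_a between -0.011 and 0.019 m and y of fresh1_mid in the frame of lane_a between -0.011 and 0.011 m and z of fresh1_mid in the frame of lane_a between 0.014 and 0.026 m and x of fresh1_tab in the frame of lane_a below -0.028 m) or (x of fresh1_mid in the frame of lane_b between -0.011 and 0.019 m and y of fresh1_mid in the frame of lane_b between -0.011 and 0.011 m and z of fresh1_mid in the frame of lane_b between 0.014 and 0.026 m and x of fresh1_tab in the frame of lane_b below -0.028 m) or (x of fresh1_mid in the frame of lane_c between -0.011 and 0.019 m and y of fresh1_mid in the frame of lane_c between -0.011 and 0.011 m and z of fresh1_mid in the frame of lane_c between 0.014 and 0.026 m and x of fresh1_tab in the frame of lane_c below -0.028 m)) and ((x of fresh2_mid in the frame of lane_a between -0.011 and 0.019 m and y of fresh2_mid in the frame of lane_a between -0.011 and 0.011 m and z of fresh2_mid in the frame of lane_a between 0.014 and 0.026 m and x of fresh2_tab in the frame of lane_a below -0.028 m) or (x of fresh2_mid in the frame of lane_b between -0.011 and 0.019 m and y of fresh2_mid in the frame of lane_b between -0.011 and 0.011 m and z of fresh2_mid in the frame of lane_b between 0.014 and 0.026 m and x of fresh2_tab in the frame of lane_b below -0.028 m) or (x of fresh2_mid in the frame of lane_c between -0.011 and 0.019 m and y of fresh2_mid in the frame of lane_c between -0.011 and 0.011 m and z of fresh2_mid in the frame of lane_c between 0.014 and 0.026 m and x of fresh2_tab in the frame of lane_c below -0.028 m)) and ((x of fresh3_mid in the frame of lane_a between -0.011 and 0.019 m and y of fresh3_mid in the frame of lane_a between -0.011 and 0.011 m and z of fresh3_mid in the frame of lane_a between 0.014 and 0.026 m and x of fresh3_tab in the frame of lane_a below -0.028 m) or (x of fresh3_mid in the frame of lane_b between -0.011 and 0.019 m and y of fresh3_mid in the frame of lane_b between -0.011 and 0.011 m and z of fresh3_mid in the frame of lane_b between 0.014 and 0.026 m and x of fresh3_tab in the frame of lane_b below -0.028 m) or (x of fresh3_mid in the frame of lane_c between -0.011 and 0.019 m and y of fresh3_mid in the frame of lane_c between -0.011 and 0.011 m and z of fresh3_mid in the frame of lane_c between 0.014 and 0.026 m and x of fresh3_tab in the frame of lane_c below -0.028 m)) and ((x of fresh4_mid in the frame of lane_a between -0.011 and 0.019 m and y of fresh4_mid in the frame of lane_a between -0.011 and 0.011 m and z of fresh4_mid in the frame of lane_a between 0.014 and 0.026 m and x of fresh4_tab in the frame of lane_a below -0.028 m) or (x of fresh4_mid in the frame of lane_b between -0.011 and 0.019 m and y of fresh4_mid in the frame of lane_b between -0.011 and 0.011 m and z of fresh4_mid in the frame of lane_b between 0.014 and 0.026 m and x of fresh4_tab in the frame of lane_b below -0.028 m) or (x of fresh4_mid in the frame of lane_c between -0.011 and 0.019 m and y of fresh4_mid in the frame of lane_c between -0.011 and 0.011 m and z of fresh4_mid in the frame of lane_c between 0.014 and 0.026 m and x of fresh4_tab in the frame of lane_c below -0.028 m)) and x of old1_mid in the frame of bin_in between -0.053 and 0.053 m and y of old1_mid in the frame of bin_in between -0.123 and 0.123 m and z of each of old1_mid, old2_mid, old3_mid in the frame of bin_in below 0.045 m and x of old2_mid in the frame of bin_in between -0.053 and 0.053 m and y of old2_mid in the frame of bin_in between -0.123 and 0.123 m and x of old3_mid in the frame of bin_in between -0.053 and 0.053 m and y of old3_mid in the frame of bin_in between -0.123 and 0.123 m), for 0.3 s.
3. the lever is back in the rear left pocket (red dot), shutter shut (value of joint shift_fore below -0.165 rad and value of joint shift_side above 0.14 rad), for 0.2 s.
At the end, for the whole second after the job is handed in: Fresh cartons flat in lanes (centre within 6 mm in height, 11 across, -11 to +19 along), tab end 28 mm or more forward of lane centre; past-date ones in the bin, centres under 45 mm above its floor; lever rear left (fore below -0.165, side above 0.14), shutter below -0.045 (all of step 3 and ((x of fresh1_mid in the frame of lane_a between -0.011 and 0.019 m and y of fresh1_mid in the frame of lane_a between -0.011 and 0.011 m and z of fresh1_mid in the frame of lane_a between 0.014 and 0.026 m and x of fresh1_tab in the frame of lane_a below -0.028 m) or (x of fresh1_mid in the frame of lane_b between -0.011 and 0.019 m and y of fresh1_mid in the frame of lane_b between -0.011 and 0.011 m and z of fresh1_mid in the frame of lane_b between 0.014 and 0.026 m and x of fresh1_tab in the frame of lane_b below -0.028 m) or (x of fresh1_mid in the frame of lane_c between -0.011 and 0.019 m and y of fresh1_mid in the frame of lane_c between -0.011 and 0.011 m and z of fresh1_mid in the frame of lane_c between 0.014 and 0.026 m and x of fresh1_tab in the frame of lane_c below -0.028 m)) and ((x of fresh2_mid in the frame of lane_a between -0.011 and 0.019 m and y of fresh2_mid in the frame of lane_a between -0.011 and 0.011 m and z of fresh2_mid in the frame of lane_a between 0.014 and 0.026 m and x of fresh2_tab in the frame of lane_a below -0.028 m) or (x of fresh2_mid in the frame of lane_b between -0.011 and 0.019 m and y of fresh2_mid in the frame of lane_b between -0.011 and 0.011 m and z of fresh2_mid in the frame of lane_b between 0.014 and 0.026 m and x of fresh2_tab in the frame of lane_b below -0.028 m) or (x of fresh2_mid in the frame of lane_c between -0.011 and 0.019 m and y of fresh2_mid in the frame of lane_c between -0.011 and 0.011 m and z of fresh2_mid in the frame of lane_c between 0.014 and 0.026 m and x of fresh2_tab in the frame of lane_c below -0.028 m)) and ((x of fresh3_mid in the frame of lane_a between -0.011 and 0.019 m and y of fresh3_mid in the frame of lane_a between -0.011 and 0.011 m and z of fresh3_mid in the frame of lane_a between 0.014 and 0.026 m and x of fresh3_tab in the frame of lane_a below -0.028 m) or (x of fresh3_mid in the frame of lane_b between -0.011 and 0.019 m and y of fresh3_mid in the frame of lane_b between -0.011 and 0.011 m and z of fresh3_mid in the frame of lane_b between 0.014 and 0.026 m and x of fresh3_tab in the frame of lane_b below -0.028 m) or (x of fresh3_mid in the frame of lane_c between -0.011 and 0.019 m and y of fresh3_mid in the frame of lane_c between -0.011 and 0.011 m and z of fresh3_mid in the frame of lane_c between 0.014 and 0.026 m and x of fresh3_tab in the frame of lane_c below -0.028 m)) and ((x of fresh4_mid in the frame of lane_a between -0.011 and 0.019 m and y of fresh4_mid in the frame of lane_a between -0.011 and 0.011 m and z of fresh4_mid in the frame of lane_a between 0.014 and 0.026 m and x of fresh4_tab in the frame of lane_a below -0.028 m) or (x of fresh4_mid in the frame of lane_b between -0.011 and 0.019 m and y of fresh4_mid in the frame of lane_b between -0.011 and 0.011 m and z of fresh4_mid in the frame of lane_b between 0.014 and 0.026 m and x of fresh4_tab in the frame of lane_b below -0.028 m) or (x of fresh4_mid in the frame of lane_c between -0.011 and 0.019 m and y of fresh4_mid in the frame of lane_c between -0.011 and 0.011 m and z of fresh4_mid in the frame of lane_c between 0.014 and 0.026 m and x of fresh4_tab in the frame of lane_c below -0.028 m)) and x of old1_mid in the frame of bin_in between -0.053 and 0.053 m and y of old1_mid in the frame of bin_in between -0.123 and 0.123 m and z of each of old1_mid, old2_mid, old3_mid in the frame of bin_in below 0.045 m and x of old2_mid in the frame of bin_in between -0.053 and 0.053 m and y of old2_mid in the frame of bin_in between -0.123 and 0.123 m and x of old3_mid in the frame of bin_in between -0.053 and 0.053 m and y of old3_mid in the frame of bin_in between -0.123 and 0.123 m and value of joint shutter below -0.045 m); the robot touches nothing.
It fails at once if the water is moved by more than 30 mm (distance of water from where it was at the start of the episode above 0.03 m).
It fails at once if the cup is moved by more than 30 mm (distance of cup from where it was at the start of the episode above 0.03 m).
It fails at once if the tub is moved by more than 30 mm (distance of tub from where it was at the start of the episode above 0.03 m).
Of fresh1, fresh2, fresh3, fresh4 only 2 to 3 are there at a start; the rules pass over those that are not, and their reading is None.
Of old1, old2, old3 only 2 to 3 are there at a start; the rules pass over those that are not, and their reading is None.
At some moment in a run one of fresh1, fresh2, fresh3, fresh4 may be knocked a few centimetres aside while the robot is not near it.
Once in a run the grip may slacken for a moment while it holds something.
It also fails if it takes over 210 s, if anything falls off the work surface, if the arm or the gripper's body presses on something with over 40 N, if the wrist force passes 120 N, or if a joint passes its speed limit or range.

### The arm

A 6-joint arm with a two-finger parallel gripper is mounted at the origin on the work surface. World frame = base frame: x ahead of the robot, y to its left, z up, the work surface at z = 0. Lengths are in m, angles in rad, forces in N, time in s.
With the tool pointing down it reaches from about 0.275 to 0.825 m from the base axis. Payload 5.2 kg.
Tool frame: the origin (TCP) lies at the centre of the arm's flange, where the gripper is bolted on; the fingertips stand 186 mm ahead of it and the grasp point (between the pads) lies ctrl.pinch_z ahead of it (ctrl.pinch_z is the distance from the TCP to the grasp point, in m); z points along the fingers, y is the direction in which the jaws open and shut (so a half turn about z gives the same grasp; the last joint's range is limited). The gripper opens to 93 mm and grips with 3 to 60 N. Pads are 15 mm wide; open, the fingers measure 128 mm over their backs; the gripper's body (75 mm by 188 mm) begins 65 mm behind the grasp point.
Start: joints at [1.143, 0.259, 1.535, -0, 1.348, -0.203], TCP at [0.123, 0.536, 0.405] pointing down, gripper open.
Joint ranges: [-3.14, 3.14], [-0.91, 2.08], [0.19, 2.58], [-1.22, 4.36], [0.22, 2.71], [-3.12, 3.12]. Speed limits (rad/s): [2.57, 2.57, 3.14, 3.14, 3.14, 3.14].

### API

Orientations are given as a rotation vector (axis times angle).
In Python, from bench import telemetry, cams, ticket, ctrl gives the robot as it stands.
- The arm moves only by the tool step_arm, never from a script. Its arguments are lists of equal length, an entry for each row: "dp": the shift along the world's x, y, z in cm, a list of three; "turn": the turn about the world's z in degrees. A call has 1 to 10 rows; each row is the pose to reach, as a shift and turn from the pose commanded when the call began; what a row does not reach only later rows make up. A row lasts 1/12 s, in which the tool goes at most 41.7 mm and 7.16 degrees, less where a joint would pass 70% of its speed; a pose out of reach is approached as far as the arm can. A call with a gripper value outside its range is refused whole. "claw" is the opening, from 0 (shut) to 1 (fully open), set as the call begins (left out, the last holds). The fingers move at their own pace and stop on an object; "newtons" is the grip in N (left out, the last holds). Time passes only in rows, so rows that repeat a pose let the fingers close. It gives the time, the measured TCP pose, the force and the opening at its end, in the units of the state.
- telemetry.sense(): the state, without advancing time (a new reading comes with each control period).
- cams.camera(name): name is "scene" or "top" or "wrist"; returns the picture (384x512x3 uint8, red, green, blue); there is no depth.
- cams.get_calibration(name): a dict with "camera_matrix" (3x3 intrinsics, pixels), "eye" and "rotation" of the camera in the world. Camera axes: x right, y down, z forward; pixel columns grow to the right and rows downward; lengths in m; the calibration is good to about 2 mm. A picture is of the moment at which its call begins: read the wrist's pose just before it. get_calibration takes no time and is no camera call; for the wrist camera it gives the pose at the moment of the call.
- ticket.hand_in(): hands the job in, once; it reports no verdict.
The state is a dict: "t": time; "joint_pos": joint angles; "qd": joint speeds; "joint_efforts": joint torques, N m; "tcp_pos": TCP position; "orientation": TCP orientation; "contact_force": force on the tool from outside, world axes, zero at the start; "ft_torque": the same for the moment, N m; "width": finger opening in m.
Only numpy, scipy, OpenCV 4.12 (cv2) and the standard library are available. Lean on these libraries where they do the work, as an engineer would, in place of code of your own. Each camera call takes 0.05 s, during which the arm holds its last target.

## Working session

There is one attempt and no reset: what is moved stays moved. The work goes in short steps, Python scripts to look and compute and a tool call to move; the robot and the scene stay as the last step left them, time stands still between calls to the robot, and variables do not carry over. Pictures are saved under pics/ and viewed, and the job is handed in when it is done.

Besides the shell and the picture viewer there is one more tool, called after ">>>" by a JSON object that holds its "api" and its "payload", one argument or row to a line. step_arm: Moves the arm, as the interface text tells. Its arguments: {"type":"object","properties":{"dp":{"type":"array"},"turn":{"type":"array"},"claw":{"type":"number"},"newtons":{"type":"number"}},"required":["dp","turn"]}

```bash
ls; mkdir -p pics; python3 - <<'E'
from bench import telemetry,cams,ticket,ctrl
import cv2
print(telemetry.sense(),ctrl.pinch_z)
for n in("scene","top","wrist"):
    c=cams.get_calibration(n);print(n,c)
    cv2.imwrite(f"pics/{n}0.png",cams.camera(n)[...,::-1])
E
```

```text
pics
{'t': 0.0, 'joint_pos': array([ 1.14320435e+00,  2.59298147e-01,  1.53609123e+00, -2.80161906e-05,
        1.34799484e+00, -2.02811278e-01]), 'qd': array([ 1.72109605e-03, -9.09137545e-05, -8.46112934e-04, -6.58841759e-04,
       -1.27594161e-03, -6.22787488e-04]), 'joint_efforts': array([-1.29937125e-03, -4.37285256e+01, -2.83999640e+01,  7.16564991e-02,
        4.14400909e-02, -1.41735991e-04]), 'tcp_pos': array([0.12248321, 0.53595618, 0.40393828]), 'orientation': array([-3.52272629e-01, -3.12124574e+00,  2.68837843e-03]), 'contact_force': array([-0.11229505,  0.4874489 ,  0.55020818]), 'ft_torque': array([0.02978058, 0.07167504, 0.01016481]), 'width': 0.09316128136664441} 0.1673
scene {'camera_matrix': array([[397.53054551,   0.        , 252.30894819],
       [  0.        , 397.53054551, 198.28675512],
       [  0.        ,   0.        ,   1.        ]]), 'eye': array([1.14502967, 0.19972812, 1.04318899]), 'rotation': array([-1.54944667, -2.20044923,  0.72080068])}
top {'camera_matrix': array([[397.04287372,   0.        , 251.11369398],
       [  0.        , 397.04287372, 190.81078839],
       [  0.        ,   0.        ,   1.        ]]), 'eye': array([ 0.40398291, -0.01200957,  1.52595357]), 'rotation': array([-2.19831701,  2.18246493, -0.10078815])}
wrist {'camera_matrix': array([[325.7697175 ,   0.        , 255.19469195],
       [  0.        , 325.7697175 , 194.85783778],
       [  0.        ,   0.        ,   1.        ]]), 'eye': array([0.04503432, 0.55390958, 0.38464299]), 'rotation': array([2.26610597, 1.80767421, 0.26433611])}
```

View pics/scene0.png

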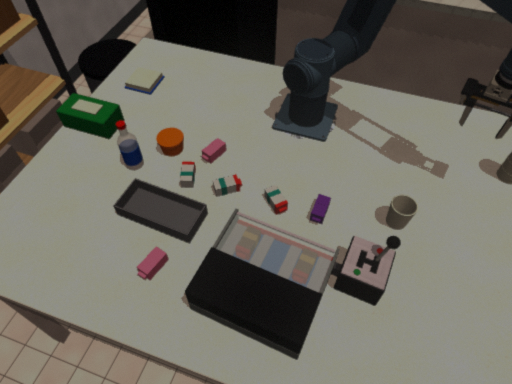

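View pics/top0.png

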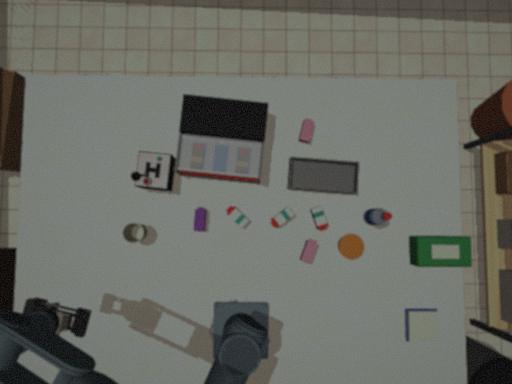

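View pics/wrist0.png

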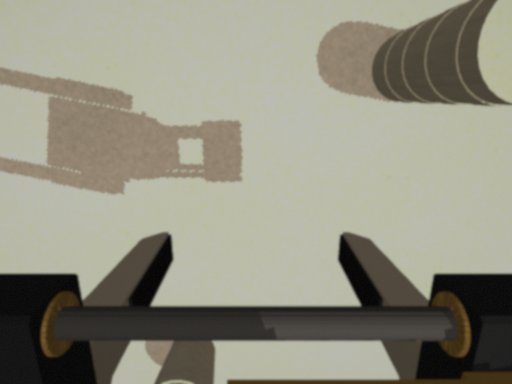

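The top view shows three white cartons with teal bands and red ends at about (238,216), (283,217) and (319,218). The pink ones at (307,131) and (309,251) and the purple one at (200,219) are look-alikes. The bin is at (323,176), the lever box at (153,171), the dispenser at (222,140) and the bottle at (377,216). The cup is at (135,233) and the tub at (350,246). I'll enlarge to confirm.

```bash
cat > h.py <<'E'
from bench import telemetry,cams,ticket,ctrl
import numpy as np, cv2
from scipy.spatial.transform import Rotation as R
def cal(n):
    c=cams.get_calibration(n);return np.array(c["camera_matrix"]),np.array(c["eye"]),R.from_rotvec(c["rotation"]).as_matrix()
def ray(c,uv):
    K,e,M=c;d=M@np.linalg.inv(K)@np.array([uv[0],uv[1],1.]);return e,d/np.linalg.norm(d)
def atz(c,uv,z):
    e,d=ray(c,uv);return e+d*(z-e[2])/d[2]
def proj(c,P):
    K,e,M=c;q=(np.atleast_2d(P)-e)@M@K.T;return q[:,:2]/q[:,2:]
def tri(obs):
    A=np.zeros((3,3));b=np.zeros(3)
    for c,uv in obs:
        e,d=ray(c,uv);Q=np.eye(3)-np.outer(d,d);A+=Q;b+=Q@e
    return np.linalg.solve(A,b)
def save(n,f):
    c=cal(n);im=cams.camera(n)[...,::-1].copy();cv2.imwrite(f"pics/{f}.png",im);return c,im
def crop(im,x0,y0,w,h,s,f):
    o=cv2.resize(im[y0:y0+h,x0:x0+w],None,fx=s,fy=s,interpolation=cv2.INTER_CUBIC)
    st=20
    for x in range((x0//st+1)*st,x0+w,st):
        cv2.putText(o,str(x),((x-x0)*s,10),0,.35,(0,0,255),1);cv2.line(o,((x-x0)*s,12),((x-x0)*s,18),(0,0,255),1)
    for y in range((y0//st+1)*st,y0+h,st):
        cv2.putText(o,str(y),(0,(y-y0)*s),0,.35,(0,0,255),1)
    cv2.imwrite(f"pics/{f}.png",o)
E
python3 - <<'E'
from h import *
t=cv2.imread("pics/top0.png");s=cv2.imread("pics/scene0.png")
crop(t,120,85,260,185,3,"top0c");crop(s,110,120,300,220,2,"sc0c")
E
```

```text
(no output)
```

View pics/top0c.png

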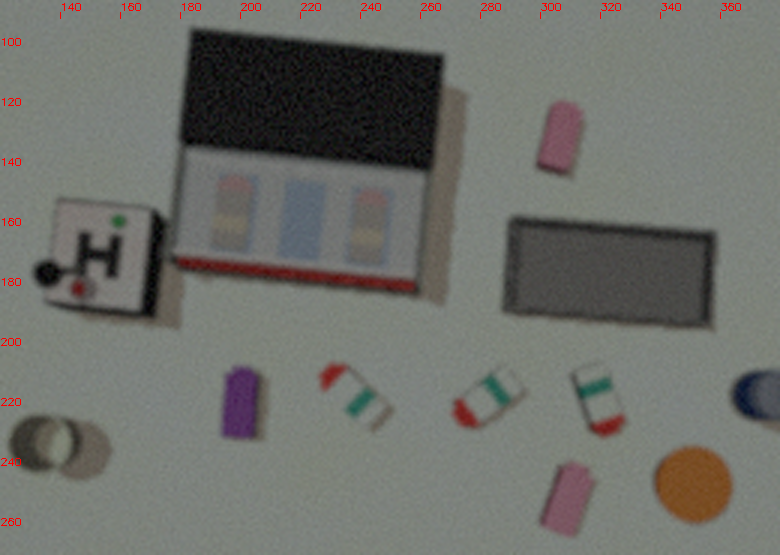

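View pics/sc0c.png

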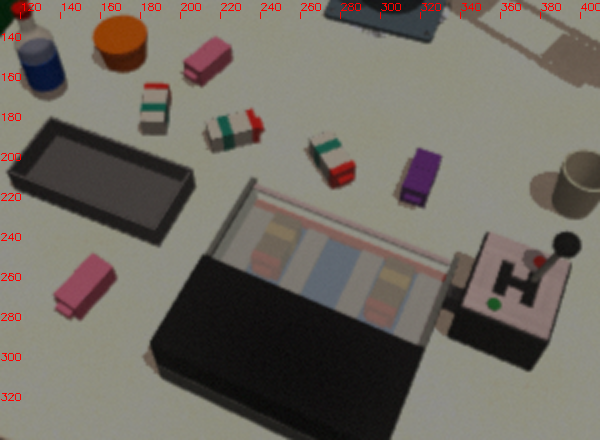

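```bash
cat >> h.py <<'E'
from scipy.optimize import least_squares
def fitpose(obs,x0):
    # obs: list of (cal, uv, local xyz)
    def W(p,L): c,s=np.cos(p[2]),np.sin(p[2]);return np.array([p[0]+c*L[0]-s*L[1],p[1]+s*L[0]+c*L[1],L[2]])
    f=lambda p:np.concatenate([proj(c,W(p,L))[0]-uv for c,uv,L in obs])
    r=least_squares(f,x0,loss="soft_l1");return r.x,f(r.x).reshape(-1,2)
E
python3 - <<'E'
from h import *
T=cal("top");S=cal("scene")
o=lambda c,x,y,s,X,Y:(x/s+X,y/s+Y)
tc=lambda x,y:np.array([x/3+120-.33,y/3+85-.33]); sc=lambda x,y:np.array([x/2+110-.25,y/2+120-.25])
H=.12
obs=[(T,tc(191,29),(.215,.155,H)),(T,tc(443,55),(.215,-.155,H)),(T,tc(433,170),(.075,-.155,H)),(T,tc(182,146),(.075,.155,H)),
(T,tc(57,199),(-.005,.295,.1)),(T,tc(155,208),(-.005,.175,.1)),(T,tc(146,306),(-.135,.175,.1)),
(S,sc(206,256),(.075,-.155,H)),(S,sc(423,346),(.075,.155,H)),(S,sc(151,342),(.215,-.155,H)),
(S,sc(533,352),(-.005,.295,.1)),(S,sc(450,318),(-.005,.175,.1)),(S,sc(490,235),(-.135,.175,.1)),(S,sc(575,268),(-.135,.295,.1))]
p,r=fitpose(obs,[.6,.1,0]);print("disp",p);print(np.round(r,1))
k=tri([(T,tc(47,273)),(S,sc(566,245))]);print("knob",k)
c,s=np.cos(p[2]),np.sin(p[2]);Rm=np.array([[c,-s],[s,c]])
def kn(f,sd): 
    l=.17*np.array([np.sin(f)*np.cos(sd),np.sin(sd),np.cos(f)*np.cos(sd)])+[-.07,.235,.01]
    return np.r_[p[:2]+Rm@l[:2],l[2]]
for a in[(-.22,.22),(0,.22),(0,0),(0,-.22),(.22,-.22)]:print(a,kn(*a).round(4))
for n,y in(("a",-.084),("b",0),("c",.084)):print(n,(p[:2]+Rm@[0,y]).round(4))
# bin
B=[(tc(512,218),),(tc(716,232),),(tc(503,312),),(tc(712,327),)]
for b in B: print("bin rim",atz(T,b[0],.05))
for b in [(50,119),(192,171),(8,176),(160,244)]: print("bin s",atz(S,sc(*b),.05))
for nm,a,b in(("F1",(240,216.5),0),("F2",(283,217),0),("F3",(319,218),0)):pass
for u in [(tc(360,399)),(tc(490,396)),(tc(598,398))]: print("fresh",atz(T,u,.04))
print("water",atz(T,(377,216),.1),"cup",atz(T,tc(40,443),.0),atz(S,sc(580,190),.0),"tub",atz(T,tc(694,484),.058),"purple",atz(T,tc(240,402),.04))
for n,u in(("rad l",(330,377)),):pass
E
```

```text
disp [ 0.63680312  0.0809668  -0.11437081]
[[ 0.7 -2.7]
 [ 1.9 -0.8]
 [ 0.6 -1.2]
 [-1.6 -3.8]
 [-0.5 -3.3]
 [-0.1 -2.2]
 [-2.1  0.6]
 [-1.4 -2.5]
 [ 0.4  1.7]
 [-2.2 -0.7]
 [ 8.5 -1.9]
 [ 4.1 -4.5]
 [-0.3 -2. ]
 [ 0.5 -1.4]]
knob [0.55612341 0.36123723 0.16962041]
(-0.22, 0.22) [0.5623 0.3634 0.1719]
(0, 0.22) [0.5983 0.3593 0.1759]
(0, 0) [0.5941 0.3224 0.18  ]
(0, -0.22) [0.5898 0.2856 0.1759]
(0.22, -0.22) [0.6258 0.2814 0.1719]
a [ 0.6272 -0.0025]
b [0.6368 0.081 ]
c [0.6464 0.1644]
bin rim [ 0.64361742 -0.18203552  0.05      ]
bin rim [ 0.62825213 -0.43855275  0.05      ]
bin rim [ 0.52536199 -0.1707051   0.05      ]
bin rim [ 0.50866114 -0.43187397  0.05      ]
bin s [ 0.51974151 -0.43004615  0.05      ]
bin s [ 0.53682719 -0.17413014  0.05      ]
bin s [ 0.63946    -0.43441674  0.05      ]
bin s [ 0.66960828 -0.16577996  0.05      ]
fresh [0.41615402 0.00647262 0.04      ]
fresh [ 0.42097968 -0.1555144   0.04      ]
fresh [ 0.41940507 -0.29054013  0.04      ]
water [ 0.42500715 -0.48893269  0.1       ] cup [0.35804673 0.41231403 0.        ] [0.33464966 0.39736584 0.        ] tub [ 0.31461461 -0.4047473   0.058     ] purple [0.41143053 0.15542843 0.04      ]
```

>>> {"api": "step_arm", "payload": {
  "dp": [
    [4, -2.5, 2],
    [8, -5, 4],
    [12, -7.5, 5],
    [16, -10, 5],
    [20, -12.5, 5],
    [24, -15, 5],
    [28, -17.5, 5],
    [32, -20, 5],
    [36, -22.5, 5],
    [40, -25, 5]
  ],
  "turn": [0, 0, 0, 1, 2, 3, 4, 5, 6, 6.5]
}}

```text
t: 0.98
tcp_pos: [0.4703, 0.3182, 0.4545]
orientation: [-0.174, -3.136, 0.0]
contact_force: [1.3, 0.8, 0.0]
width: 0.0929
```

>>> {"api": "step_arm", "payload": {
  "dp": [
    [4, -2, 0],
    [6, -3, 0],
    [6, -3, 0],
    [6, -3, 0]
  ],
  "turn": [0, 0, 0, 0]
}}

```text
t: 1.32
tcp_pos: [0.53, 0.2887, 0.4536]
orientation: [-0.179, -3.135, 0.001]
contact_force: [-0.5, 0.2, 0.1]
width: 0.0932
```

```bash
python3 - <<'E'
from h import *
s=telemetry.sense();print(s['t'],s['tcp_pos'],s['orientation'],s['qd'])
c,im=save("wrist","w1");print(c[1]);crop(im,0,0,512,384,1,"w1c")
np.save("w1.npy",np.array(c,dtype=object),allow_pickle=True)
E
```

```text
1.3167 [0.53002552 0.28867138 0.45356686] [-1.78990536e-01 -3.13454065e+00  8.16567942e-04] [ 0.04374423 -0.03046261  0.02675265  0.01106671  0.00498949  0.00695515]
[0.45102762 0.29784972 0.43432641]Traceback (most recent call last):
  File "<stdin>", line 4, in <module>
ValueError: could not broadcast input array from shape (3,3) into shape (3,)
```

View pics/w1c.png

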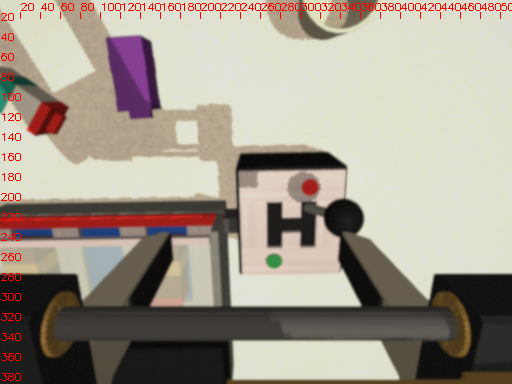

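The wrist view shows the lever box top at (238–347,168–274), the red dot at (310,187), the green dot at (274,261) and the knob at (344,218). Next I'll measure from a second place.

>>> {"api": "step_arm", "payload": {
  "dp": [
    [2, 3, -1],
    [4, 6, -2],
    [4, 7, -2],
    [4, 7, -2],
    [4, 7, -2]
  ],
  "turn": [0, 0, 0, 0, 0]
}}

```text
t: 1.78
tcp_pos: [0.5673, 0.3609, 0.4347]
orientation: [-0.17, -3.136, 0.001]
contact_force: [0.4, -0.5, -0.3]
width: 0.0931
```

```bash
cat >> h.py <<'E'
import pickle
def wsave(f):
    s=telemetry.sense();c=cal("wrist");im=cams.camera("wrist")[...,::-1].copy();cv2.imwrite(f"pics/{f}.png",im);pickle.dump(c,open(f"pics/{f}.pkl","wb"))
    print(round(s['t'],2),s['tcp_pos'].round(4),s['orientation'].round(3),"eye",c[1].round(4));return c,im
E
python3 - <<'E'
from h import *
c,im=wsave("w2");im1=cv2.imread("pics/w1.png")
crop(im1,220,140,160,150,4,"w1d");crop(im,200,100,200,150,4,"w2d")
cv2.imwrite("pics/w12.png",np.vstack([cv2.imread("pics/w1d.png")[:, :640]]))
E
```

```text
1.78 [0.5673 0.3609 0.4347] [-1.700e-01 -3.136e+00  1.000e-03] eye [0.4883 0.3696 0.4154]
```

View pics/w1d.png

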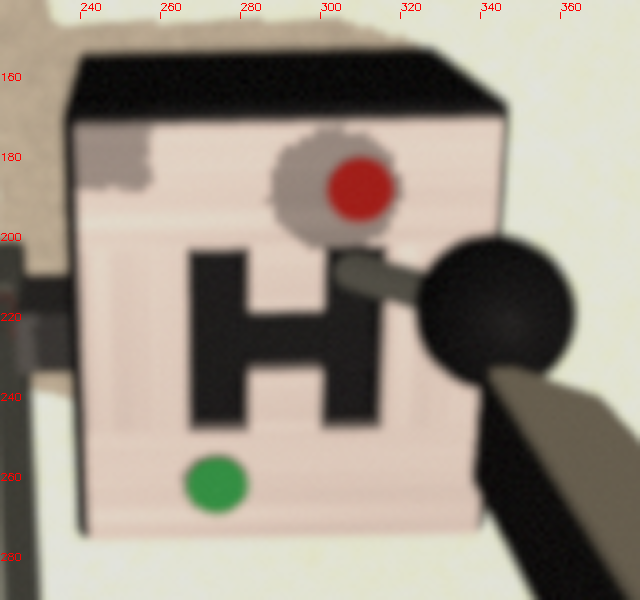

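View pics/w2.png

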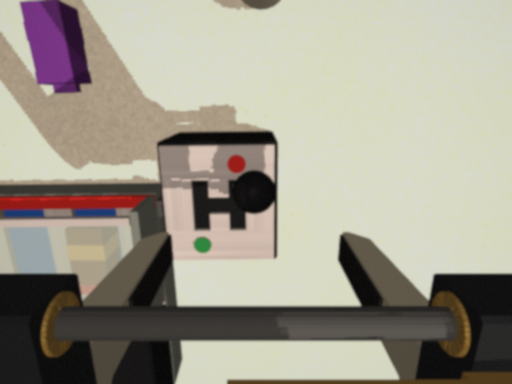

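View pics/w2d.png

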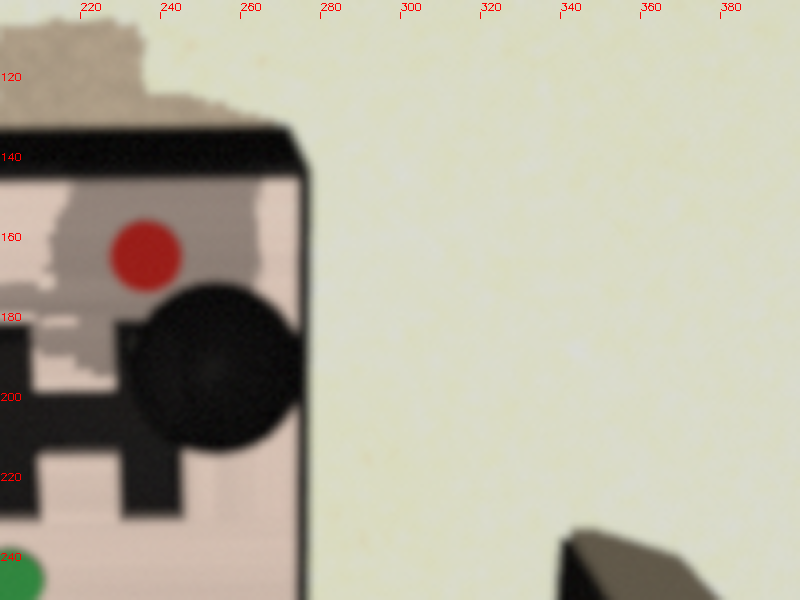

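```bash
python3 - <<'E'
from h import *
W2=pickle.load(open("pics/w2.pkl","rb"))
M2=R.from_rotvec([-1.700e-01,-3.136e+00,1e-3]).as_matrix();M1=R.from_rotvec([-1.78990536e-01,-3.13454065e+00,8.16567942e-04]).as_matrix()
W1=(W2[0],np.array([0.45102762,0.29784972,0.43432641]),M1@M2.T@W2[2])
print("rel cam rot",(M2.T@W2[2]).round(3), "cam fwd",W2[2][:,2].round(3))
pickle.dump(W1,open("pics/w1.pkl","wb"))
L=[(-.135,.175,.1),(-.135,.295,.1),(-.005,.175,.1),(-.005,.295,.1)]
obs=[(W1,np.array(u),l) for u,l in zip([(238,170.3),(346.8,169.0),(241,274),(340.3,272)],L)]
obs+=[(W2,np.array((277,143.5)),L[1]),(W2,np.array((277,257)),L[3]),(W2,np.array((159.5,144)),L[0])]
p,r=fitpose(obs,[.63,.08,-.1]);print(p,r.round(1).tolist())
for a in[obs[:4],obs[4:]]:print(fitpose(a,p)[0])
k=tri([(W1,(344.3,218)),(W2,(254.5,192))]);print("knob",k)
# box height from two views
print("corner tri",tri([(W1,(346.8,169.)),(W2,(277,143.5))]),tri([(W1,(340.3,272)),(W2,(277,257))]),tri([(W1,(238,170.3)),(W2,(159.5,144))]))
c,s=np.cos(p[2]),np.sin(p[2]);Rm=np.array([[c,-s],[s,c]])
def kn(f,sd):
    l=.17*np.array([np.sin(f)*np.cos(sd),np.sin(sd),np.cos(f)*np.cos(sd)])+[-.07,.235,.01]
    return np.r_[p[:2]+Rm@l[:2],l[2]]
for a in[(-.22,.22),(0,.22),(0,0),(0,-.22),(.22,-.22)]:print(a,kn(*a).round(4))
E
```

```text
rel cam rot [[ 0.    -0.957 -0.29 ]
 [ 1.     0.001 -0.001]
 [ 0.001 -0.29   0.957]] cam fwd [ 0.287 -0.033 -0.957]
[ 0.63812773  0.08002743 -0.09879269] [[-3.4, -0.5], [2.5, -0.9], [-2.7, 5.3], [1.4, 6.1], [1.7, -0.9], [0.3, 6.5], [-5.1, -0.3]]
[ 0.63734     0.08063133 -0.10107196]
[ 0.63845634  0.07988309 -0.09802037]
knob [0.55755512 0.36116335 0.17528499]
corner tri [0.53431347 0.38533021 0.09610498] [0.65873648 0.37454563 0.09220905] [0.52264981 0.27076224 0.09548323]
(-0.22, 0.22) [0.5593 0.3613 0.1719]
(0, 0.22) [0.5953 0.3577 0.1759]
(0, 0) [0.5916 0.3208 0.18  ]
(0, -0.22) [0.588  0.2839 0.1759]
(0.22, -0.22) [0.624  0.2803 0.1719]
```

>>> {"api": "step_arm", "payload": {
  "dp": [
    [-1, 0, -1.5],
    [-1, 0, -4],
    [-1, 0, -7],
    [-1, 0, -9.4],
    [-1, 0, -9.4],
    [-1, 0, -9.4]
  ],
  "turn": [0, 0, 0, 0, 0, 0]
}}

```text
t: 2.33
tcp_pos: [0.5581, 0.3589, 0.341]
orientation: [-0.175, -3.135, 0.002]
contact_force: [0.4, 0.2, 0.3]
width: 0.0929
```

>>> {"api": "step_arm", "payload": {
  "dp": [
    [0, 0, 0],
    [0, 0, 0],
    [0, 0, 0],
    [0, 0, 0],
    [0, 0, 0],
    [0, 0, 0]
  ],
  "turn": [0, 0, 0, 0, 0, 0],
  "claw": 0.2,
  "newtons": 20
}}

```text
t: 2.83
tcp_pos: [0.559, 0.3598, 0.3411]
orientation: [0.175, 3.136, 0.0]
contact_force: [0.5, -0.2, 0.0]
width: 0.0577
```

>>> {"api": "step_arm", "payload": {
  "dp": [
    [0, 0, 0],
    [0, 0, 0],
    [0, 0, 0],
    [0, 0, 0],
    [0, 0, 0],
    [0, 0, 0]
  ],
  "turn": [0, 0, 0, 0, 0, 0],
  "claw": 0.0,
  "newtons": 20
}}

```text
t: 3.33
tcp_pos: [0.5589, 0.3599, 0.3406]
orientation: [-0.175, -3.137, -0.001]
contact_force: [0.3, 1.1, -0.8]
width: 0.0329
```

>>> {"api": "step_arm", "payload": {
  "dp": [
    [0.6, -0.06, 0.1],
    [1.2, -0.12, 0.2],
    [1.8, -0.18, 0.3],
    [2.4, -0.24, 0.35],
    [3.0, -0.3, 0.4],
    [3.6, -0.36, 0.4],
    [3.6, -0.36, 0.4],
    [3.6, -0.36, 0.4]
  ],
  "turn": [0, 0, 0, 0, 0, 0, 0, 0]
}}

```text
t: 4.0
tcp_pos: [0.596, 0.3558, 0.3446]
orientation: [0.176, 3.135, 0.0]
contact_force: [0.9, 1.3, -2.6]
width: 0.0333
```

```bash
python3 - <<'E'
from h import *
c,im=wsave("w3")
E
```

```text
4.0 [0.596  0.3558 0.3446] [0.176 3.135 0.   ] eye [0.5171 0.3648 0.325 ]
```

View pics/w3.png

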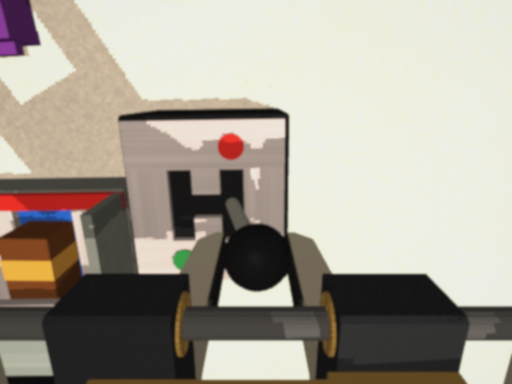

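The knob is in the pads at (257,257) and the stem is level with the H crossbar, so I can cross sideways.

>>> {"api": "step_arm", "payload": {
  "dp": [
    [-0.1, -1, 0.15],
    [-0.2, -2, 0.3],
    [-0.3, -3, 0.4],
    [-0.4, -4, 0.4],
    [-0.5, -5, 0.3],
    [-0.6, -6, 0.2],
    [-0.7, -7.0, 0.1],
    [-0.73, -7.4, 0],
    [-0.73, -7.4, 0]
  ],
  "turn": [0, 0, 0, 0, 0, 0, 0, 0, 0]
}}

```text
t: 4.8
tcp_pos: [0.5875, 0.2809, 0.345]
orientation: [-0.177, -3.137, -0.0]
contact_force: [-0.5, 4.9, 5.4]
width: 0.0331
```

>>> {"api": "step_arm", "payload": {
  "dp": [
    [0.6, -0.06, 0],
    [1.2, -0.12, -0.1],
    [1.8, -0.18, -0.2],
    [2.4, -0.24, -0.3],
    [3.0, -0.3, -0.3],
    [3.6, -0.36, -0.4],
    [3.8, -0.38, -0.4],
    [3.8, -0.38, -0.4]
  ],
  "turn": [0, 0, 0, 0, 0, 0, 0, 0]
}}

```text
t: 5.47
tcp_pos: [0.6257, 0.2779, 0.3401]
orientation: [-0.175, -3.135, 0.001]
contact_force: [-0.9, 2.8, 3.3]
width: 0.033
```

```bash
python3 - <<'E'
from h import *
c,im=wsave("w4")
E
```

```text
5.47 [0.6257 0.2779 0.3401] [-1.750e-01 -3.135e+00  1.000e-03] eye [0.5467 0.2869 0.3208]
```

View pics/w4.png

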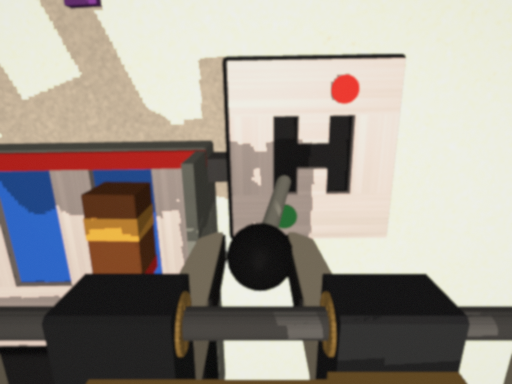

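>>> {"api": "step_arm", "payload": {
  "dp": [
    [0, 0, 0],
    [0, 0, 0],
    [0, 0, 0],
    [0, 0, 0],
    [0, 0, 0],
    [0, 0, 1],
    [0, 0, 4],
    [0, -2, 8],
    [-2, -5, 11],
    [-4, -9, 13]
  ],
  "turn": [0, 0, 0, 0, 0, 0, 0, 0, 0, 0],
  "claw": 1
}}

```text
t: 6.35
tcp_pos: [0.5917, 0.2005, 0.4678]
orientation: [0.171, 3.132, 0.002]
contact_force: [-0.1, -0.8, -0.5]
width: 0.0919
```

>>> {"api": "step_arm", "payload": {
  "dp": [
    [-2, -3.5, 0],
    [-4, -7, 0],
    [-6, -11, 0],
    [-6, -11, 0],
    [-6, -11, 0],
    [-6, -11, 0]
  ],
  "turn": [0, 0, 0, 0, 0, 0]
}}

```text
t: 6.85
tcp_pos: [0.5319, 0.0902, 0.465]
orientation: [0.176, 3.135, 0.001]
contact_force: [0.2, -0.1, -0.4]
width: 0.093
```

```bash
python3 - <<'E'
from h import *
c,im=wsave("w5");c,im=save("top","top5");crop(im,120,85,260,185,3,"top5c")
E
```

```text
6.85 [0.5319 0.0902 0.465 ] [1.760e-01 3.135e+00 1.000e-03] eye [0.453  0.0992 0.4455]
```

View pics/w5.png

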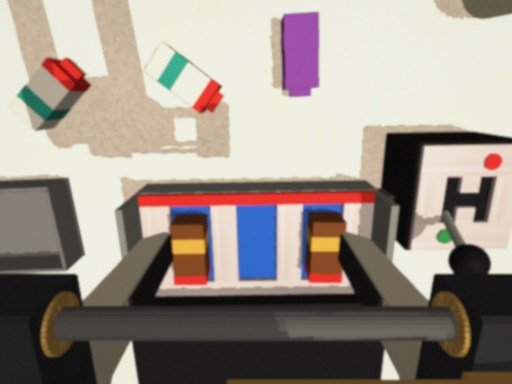

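View pics/top5c.png

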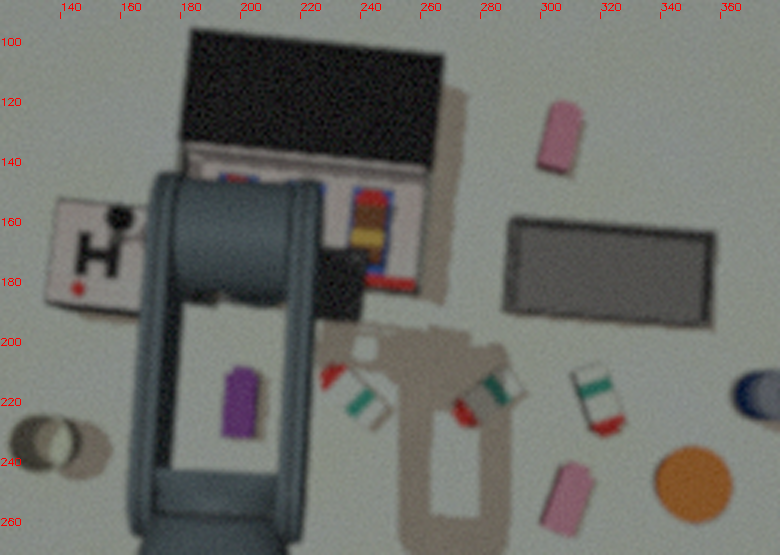

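The shutter is open: browns sit in lanes a (190,247) and c (325,245) with red tabs to the rear, and middle lane b (257,243) is empty. I'll take a second view for heights.

>>> {"api": "step_arm", "payload": {
  "dp": [
    [0, -3, 0],
    [0, -6, 0],
    [0, -9, -1],
    [0, -11, -2],
    [0, -11, -2],
    [0, -11, -2]
  ],
  "turn": [0, 0, 0, 0, 0, 0]
}}

```text
t: 7.45
tcp_pos: [0.5324, -0.0196, 0.4432]
orientation: [-0.176, -3.135, -0.002]
contact_force: [-0.0, 0.1, -0.0]
width: 0.093
```

```bash
python3 - <<'E'
from h import *
c,im=wsave("w6");crop(im,170,170,260,150,3,"w6c")
crop(cv2.imread("pics/w5.png"),110,170,260,150,3,"w5c")
E
```

```text
7.45 [ 0.5324 -0.0196  0.4432] [-1.760e-01 -3.135e+00 -2.000e-03] eye [ 0.4534 -0.0105  0.4239]
```

View pics/w6.png

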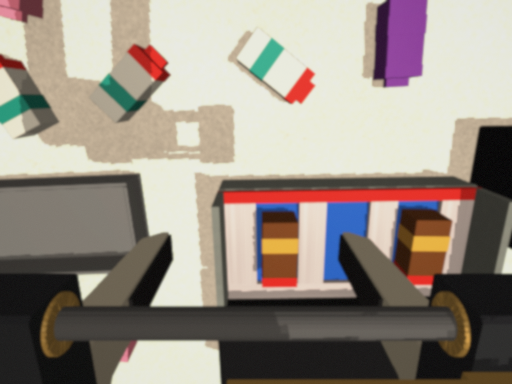

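View pics/w6c.png

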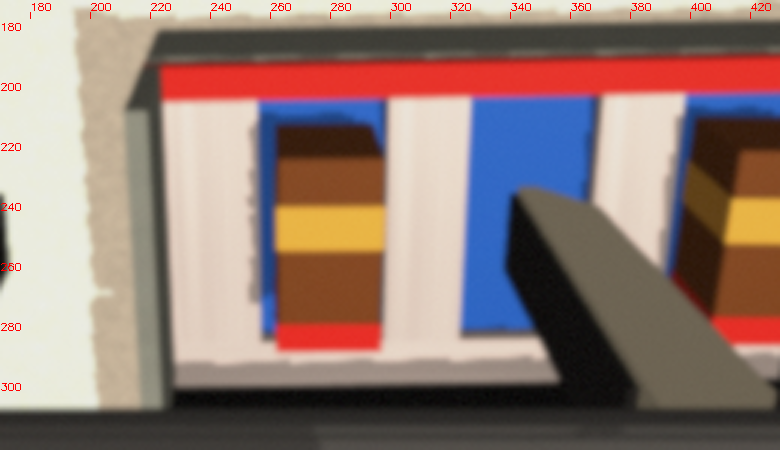

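View pics/w5c.png

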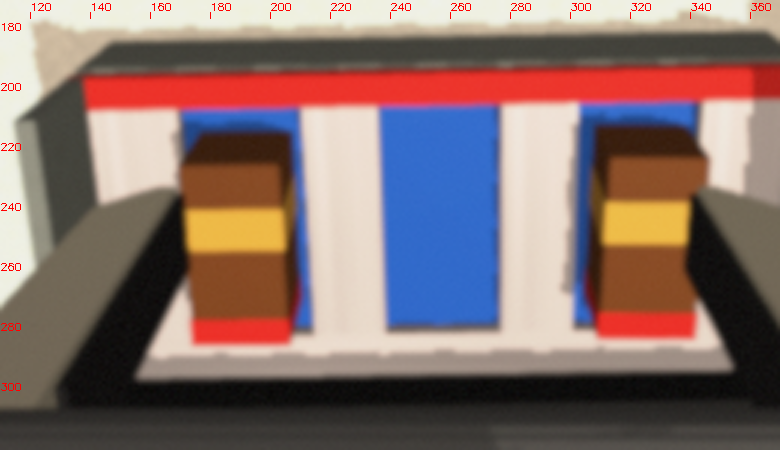

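```bash
python3 - <<'E'
from h import *
A=pickle.load(open("pics/w5.pkl","rb"));B=pickle.load(open("pics/w6.pkl","rb"))
a=lambda u,v:(110+(u-1)/3,170+(v-1)/3); b=lambda u,v:(170+(u-1)/3,170+(v-1)/3)
pa=[(180,163),(279,165),(192,344),(291,343)];pb=[(276,158),(384,157),(276,350),(380,349)]
for u,v in zip(pa,pb):print("tri brown a",tri([(A,a(*u)),(B,b(*v))]).round(4),atz(A,a(*u),.09).round(4),atz(B,b(*v),.09).round(4))
ma=np.mean([atz(A,a(*u),.09) for u in pa]+[atz(B,b(*u),.09) for u in pb],0);print("a mid",ma)
pc=[(608,157),(708,157),(597,336),(695,336)]
mc=np.mean([atz(A,a(*u),.09) for u in pc],0);print("c mid",mc,[atz(A,a(*u),.09).round(4).tolist() for u in pc])
for u in[(380,108),(500,106),(387,327),(499,326)]:print("b lane corner z58",atz(A,a(*u),.058).round(4),atz(A,a(*u),.05).round(4))
for u in[(472,98),(596,95),(460,332)]:print("b w6 z58",atz(B,b(*u),.058).round(4),atz(B,b(*u),.05).round(4))
p=[.638,.080,-.100];c,s=np.cos(p[2]),np.sin(p[2]);Rm=np.array([[c,-s],[s,c]])
for n,y in(("a",-.084),("b",0),("c",.084)):print(n,(p[:2]+Rm@[0,y]).round(4))
for m in(ma,mc):print(Rm.T@(m[:2]-p[:2]))
# lane b corner in dispenser frame
for u in[(380,108),(500,106),(387,327),(499,326)]:print(Rm.T@(atz(A,a(*u),.058)[:2]-p[:2]))
# bin rim right corners in w6, fresh
E
```

```text
tri brown a [ 0.5868 -0.0183  0.0852] [ 0.5848 -0.0167  0.09  ] [ 0.5852 -0.0182  0.09  ]
tri brown a [0.5903 0.0212 0.0881] [0.59   0.0216 0.09  ] [0.5892 0.0211 0.09  ]
tri brown a [ 0.6644 -0.0267  0.0908] [ 0.6649 -0.0269  0.09  ] [ 0.6649 -0.0267  0.09  ]
tri brown a [0.6697 0.0137 0.0888] [0.669 0.014 0.09 ] [0.6689 0.0136 0.09  ]
a mid [ 0.62710262 -0.00230047  0.09      ]
c mid [0.64265914 0.16474823 0.09      ] [[0.601, 0.1497, 0.09], [0.6054, 0.1884, 0.09], [0.6799, 0.1403, 0.09], [0.6844, 0.1806, 0.09]]
b lane corner z58 [0.5817 0.0607 0.058 ] [0.5843 0.0599 0.05  ]
b lane corner z58 [0.5864 0.1107 0.058 ] [0.5891 0.111  0.05  ]
b lane corner z58 [0.6851 0.0505 0.058 ] [0.6899 0.0494 0.05  ]
b lane corner z58 [0.6903 0.1005 0.058 ] [0.6952 0.1006 0.05  ]
b w6 z58 [0.5812 0.0604 0.058 ] [0.584  0.0619 0.05  ]
b w6 z58 [0.5854 0.1089 0.058 ] [0.5883 0.1115 0.05  ]
b w6 z58 [0.6852 0.0503 0.058 ] [0.6902 0.0516 0.05  ]
a [ 0.6296 -0.0036]
b [0.638 0.08 ]
c [0.6464 0.1636]
[-0.0026266  -0.08297723]
[-0.00382484  0.08478998]
[-0.05414002 -0.02481594]
[-0.05441659  0.02541621]
[ 0.04986329 -0.02469258]
[0.04995685 0.02566369]
```

>>> {"api": "step_arm", "payload": {
  "dp": [
    [3, 0.6, -1],
    [6, 1.2, -3],
    [9.5, 1.7, -6],
    [9.5, 1.7, -10],
    [9.5, 1.7, -13],
    [9.5, 1.7, -15.5],
    [9.5, 1.7, -17.5],
    [9.5, 1.7, -19.5],
    [9.5, 1.7, -19.5],
    [9.5, 1.7, -19.5]
  ],
  "turn": [0, 0, 0, 0, 0, 0, 0, 0.5, 0.5, 0.5],
  "claw": 0.68
}}

```text
t: 8.33
tcp_pos: [0.627, -0.0009, 0.2485]
orientation: [-0.158, -3.136, -0.001]
contact_force: [-1.0, -0.6, 0.2]
width: 0.0632
```

>>> {"api": "step_arm", "payload": {
  "dp": [
    [0, 0, 0],
    [0, 0, 0],
    [0, 0, 0],
    [0, 0, 0],
    [0, 0, 0],
    [0, 0, 0]
  ],
  "turn": [0, 0, 0, 0, 0, 0],
  "claw": 0.2,
  "newtons": 25
}}

```text
t: 8.83
tcp_pos: [0.6269, -0.0028, 0.25]
orientation: [0.161, 3.136, 0.0]
contact_force: [-0.7, 0.8, 3.4]
width: 0.0397
```

```bash
python3 - <<'E'
from h import *
c,im=wsave("w7")
E
```

```text
8.83 [ 0.6269 -0.0028  0.25  ] [0.161 3.136 0.   ] eye [0.5479 0.0055 0.2305]
```

View pics/w7.png

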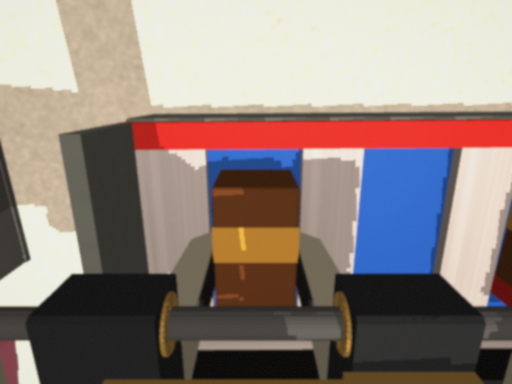

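>>> {"api": "step_arm", "payload": {
  "dp": [
    [0, 0, 2],
    [0, 0, 5],
    [0, 0, 8],
    [-1, -3, 11],
    [-1.5, -7, 14],
    [-2, -11, 15],
    [-2.5, -15, 15],
    [-3, -19, 15],
    [-4, -22, 15],
    [-5, -25, 15]
  ],
  "turn": [0, 0, 0, 0, 0, 0, 0, 0, 0, 0]
}}

```text
t: 9.72
tcp_pos: [0.5757, -0.2558, 0.3987]
orientation: [-0.163, -3.137, 0.001]
contact_force: [0.5, 0.7, -1.0]
width: 0.0401
```

>>> {"api": "step_arm", "payload": {
  "dp": [
    [-2, -0.5, 0],
    [-2, -0.5, 0],
    [-2, -0.5, 0]
  ],
  "turn": [0, 0, 0]
}}

```text
t: 9.97
tcp_pos: [0.5558, -0.2587, 0.3987]
orientation: [-0.165, -3.136, -0.001]
contact_force: [0.9, 0.0, -1.2]
width: 0.0399
```

```bash
python3 - <<'E'
from h import *
c,im=wsave("w8")
E
```

```text
9.97 [ 0.5558 -0.2587  0.3987] [-1.650e-01 -3.136e+00 -1.000e-03] eye [ 0.4768 -0.2502  0.3794]
```

View pics/w8.png

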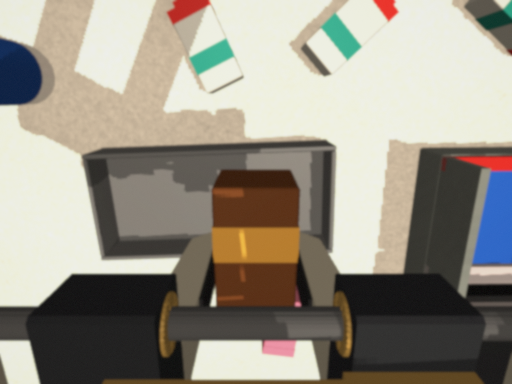

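```bash
python3 - <<'E'
from h import *
A=pickle.load(open("pics/w8.pkl","rb"))
q=[(84,157),(334,143),(335,249),(103,260)]
P=np.array([atz(A,u,.05) for u in q]);print(P.round(4),P.mean(0))
print(np.linalg.norm(P[0]-P[1]),np.linalg.norm(P[1]-P[2]),(P[2]-P[1])[:2],(P[1]-P[0])[:2])
E
```

```text
[[ 0.5172 -0.4303  0.05  ]
 [ 0.5296 -0.1761  0.05  ]
 [ 0.6474 -0.1791  0.05  ]
 [ 0.6338 -0.4389  0.05  ]] [ 0.58198397 -0.30610758  0.05      ]
0.2544987841464003 0.117802896084216 [ 0.1177639  -0.00303073] [0.01242446 0.25419533]
```

>>> {"api": "step_arm", "payload": {
  "dp": [
    [1.2, 0.6, -1],
    [2.3, 1.2, -4],
    [2.3, 1.2, -8],
    [2.3, 1.2, -11],
    [2.3, 1.2, -14],
    [2.3, 1.2, -16],
    [2.3, 1.2, -17.5],
    [2.3, 1.2, -18.5],
    [2.3, 1.2, -18.5]
  ],
  "turn": [0, 0, 0, 0, 0, 0, 0, 0, 0]
}}

```text
t: 10.77
tcp_pos: [0.5799, -0.2439, 0.2109]
orientation: [-0.158, -3.134, -0.004]
contact_force: [-0.7, -0.2, -0.8]
width: 0.04
```

>>> {"api": "step_arm", "payload": {
  "dp": [
    [0, 0, 0],
    [0, 0, 0],
    [0, 0, 0],
    [0, 0, 2],
    [0, 0, 5],
    [0, 0, 9],
    [0, 3, 13],
    [1, 7, 15],
    [2, 11, 15],
    [3, 15, 15]
  ],
  "turn": [0, 0, 0, 0, 0, 0, 0, 0, 0, 0],
  "claw": 0.68
}}

```text
t: 11.6
tcp_pos: [0.6079, -0.1045, 0.3687]
orientation: [0.164, 3.129, -0.004]
contact_force: [0.6, -0.7, -0.2]
width: 0.063
```

>>> {"api": "step_arm", "payload": {
  "dp": [
    [1, 4, 0],
    [2, 8, 0],
    [3, 12, 0],
    [4, 16, 0],
    [5, 20, 0],
    [5.9, 24, 0],
    [5.9, 26.7, 0],
    [5.9, 26.7, -3],
    [5.9, 26.7, -5],
    [5.9, 26.7, -5]
  ],
  "turn": [0, 0, 0, 0, 0, 0, 0, 0, 0, 0]
}}

```text
t: 12.43
tcp_pos: [0.665, 0.1629, 0.3104]
orientation: [-0.159, -3.132, 0.001]
contact_force: [-0.7, -0.7, -1.0]
width: 0.0633
```

```bash
python3 - <<'E'
from h import *
c,im=wsave("w9")
E
```

```text
12.43 [0.665  0.1629 0.3104] [-1.590e-01 -3.132e+00  1.000e-03] eye [0.5858 0.171  0.2915]
```

View pics/w9.png

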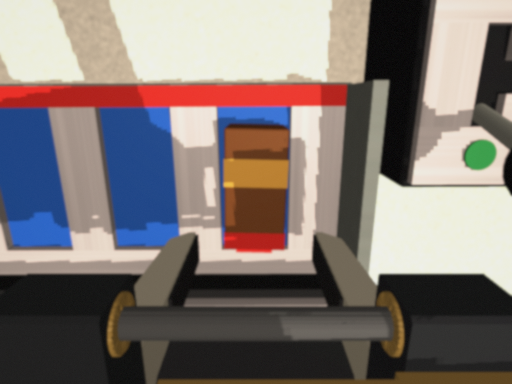

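>>> {"api": "step_arm", "payload": {
  "dp": [
    [0.1, 0, -2],
    [0.1, 0, -4],
    [0.1, 0, -5.5],
    [0.1, 0, -6.2],
    [0.1, 0, -6.2],
    [0.1, 0, -6.2]
  ],
  "turn": [0, 0, 0, 0, 0, 0]
}}

```text
t: 12.98
tcp_pos: [0.6681, 0.1616, 0.2536]
orientation: [0.162, 3.135, 0.0]
contact_force: [0.0, 0.2, -1.0]
width: 0.0629
```

>>> {"api": "step_arm", "payload": {
  "dp": [
    [0, 0, 0],
    [0, 0, 0],
    [0, 0, 0],
    [0, 0, 0],
    [0, 0, 0],
    [0, 0, 0]
  ],
  "turn": [0, 0, 0, 0, 0, 0],
  "claw": 0.2,
  "newtons": 30
}}

```text
t: 13.48
tcp_pos: [0.6676, 0.1621, 0.2527]
orientation: [0.161, 3.136, 0.0]
contact_force: [-1.3, -0.1, 4.5]
width: 0.0399
```

>>> {"api": "step_arm", "payload": {
  "dp": [
    [0, 0, 2],
    [0, 0, 4],
    [0, 0, 7],
    [0, 0, 10],
    [-1, -4, 11],
    [-2, -8, 11],
    [-3, -12, 11],
    [-4, -16, 11],
    [-5, -20, 11],
    [-6, -24, 11]
  ],
  "turn": [0, 0, 0, 0, 0, 0, 0, 0, 0, 0]
}}

```text
t: 14.32
tcp_pos: [0.6065, -0.0795, 0.3616]
orientation: [-0.16, -3.137, -0.0]
contact_force: [1.0, -0.3, -1.0]
width: 0.0398
```

>>> {"api": "step_arm", "payload": {
  "dp": [
    [-0.1, -4, 0],
    [-0.2, -8, 0],
    [-0.3, -12, 0],
    [-0.4, -16, 0],
    [-0.5, -20, 0],
    [-0.6, -24, 0],
    [-0.7, -28, 0],
    [-0.7, -29, 0],
    [-0.7, -29, -2],
    [-0.7, -29, -4]
  ],
  "turn": [0, 0, 0, 0, 0, 0, 0, 0, 0, 0]
}}

```text
t: 15.15
tcp_pos: [0.6002, -0.3698, 0.3221]
orientation: [0.165, 3.135, -0.002]
contact_force: [-0.5, -0.1, -1.2]
width: 0.04
```

```bash
python3 - <<'E'
from h import *
c,im=wsave("w10")
E
```

```text
15.15 [ 0.6002 -0.3698  0.3221] [ 1.650e-01  3.135e+00 -2.000e-03] eye [ 0.5212 -0.3614  0.3025]
```

View pics/w10.png

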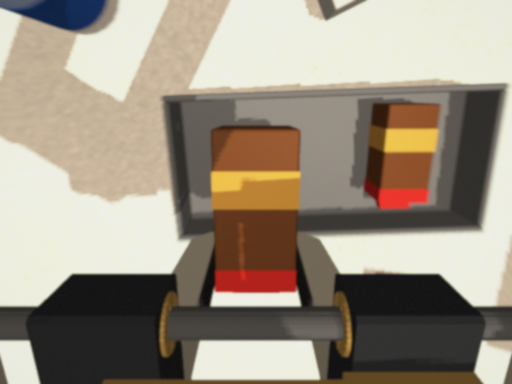

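The first brown lies in the bin at (402,150), and the second is held over the free half. Lowering it.

>>> {"api": "step_arm", "payload": {
  "dp": [
    [0, 0, -3],
    [0, 0, -6],
    [0, 0, -8.5],
    [0, 0, -10.2],
    [0, 0, -10.2],
    [0, 0, -10.2]
  ],
  "turn": [0, 0, 0, 0, 0, 0]
}}

```text
t: 15.7
tcp_pos: [0.6003, -0.3673, 0.219]
orientation: [-0.16, -3.135, -0.003]
contact_force: [0.8, -0.1, -0.1]
width: 0.0399
```

>>> {"api": "step_arm", "payload": {
  "dp": [
    [0, 0, 0],
    [0, 0, 0],
    [0, 0, 0],
    [0, 0, 2],
    [0, 0, 5],
    [0, 0, 9],
    [-3, 1, 13],
    [-7, 3, 17],
    [-11, 5, 20],
    [-15, 6, 22]
  ],
  "turn": [0, 0, 0, 0, 0, 0, 0, 0, 0, 0],
  "claw": 0.8
}}

```text
t: 16.53
tcp_pos: [0.4842, -0.3192, 0.4211]
orientation: [0.16, 3.134, -0.004]
contact_force: [0.1, -0.0, 1.6]
width: 0.0744
```

>>> {"api": "step_arm", "payload": {
  "dp": [
    [-3, 1, 0],
    [-6, 2, 0],
    [-7, 4, 0],
    [-7, 4, 0],
    [-7, 4, 0]
  ],
  "turn": [0, 0, 0, 0, 0]
}}

```text
t: 16.95
tcp_pos: [0.4145, -0.2795, 0.4195]
orientation: [0.161, 3.135, -0.004]
contact_force: [-0.0, -0.4, 0.5]
width: 0.0746
```

```bash
python3 - <<'E'
from h import *
c,im=wsave("w11");c,im=save("scene","s11")
E
```

```text
16.95 [ 0.4145 -0.2795  0.4195] [ 0.161  3.135 -0.004] eye [ 0.3355 -0.2713  0.3999]
```

View pics/w11.png

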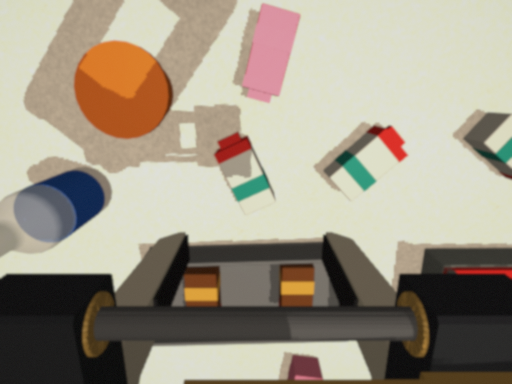

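View pics/s11.png

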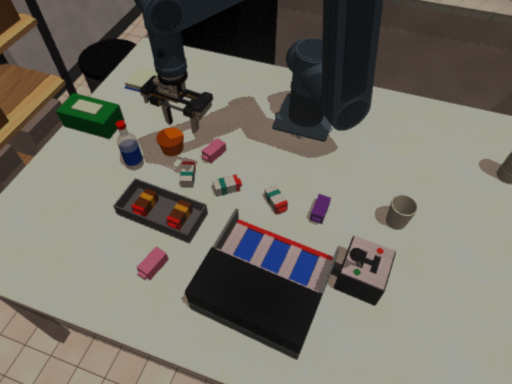

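Both browns are in the bin and the lanes are empty. The fresh candidates in w11 are (245,175) and (365,160), both white with a teal band and a red end. The pink one at (271,52) is a look-alike, so I'm ignoring it. Enlarging.

```bash
python3 - <<'E'
from h import *
crop(cv2.imread("pics/w11.png"),205,115,210,110,4,"w11c")
E
```

```text
(no output)
```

View pics/w11c.png

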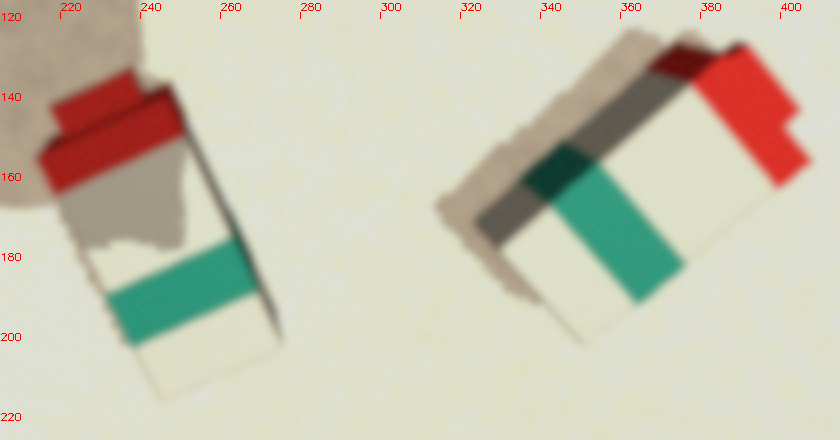

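```bash
cat >> h.py <<'E'
def box(c,q,z=.04):
    # q: redA, redB, farB, farA
    P=np.array([atz(c,u,z) for u in q]);m=P.mean(0);d=(P[0]+P[1]-P[2]-P[3])[:2]/2
    print("mid",m.round(4),"len",round(np.linalg.norm(d),4),"wid",round(np.linalg.norm((P[0]-P[1]+P[3]-P[2])[:2]/2),4),"tab heading",round(np.degrees(np.arctan2(d[1],d[0])),1));return m
E
python3 - <<'E'
from h import *
A=pickle.load(open("pics/w11.pkl","rb"));f=lambda u,v:(205+(u-1.5)/4,115+(v-1.5)/4)
box(A,[f(38,158),f(170,93),f(280,340),f(163,400)])
box(A,[f(730,55),f(812,160),f(585,343),f(500,245)])
E
```

```text
mid [ 0.4231 -0.2925  0.04  ] len 0.0786 wid 0.0399 tab heading -161.2
mid [ 0.4233 -0.1538  0.04  ] len 0.0792 wid 0.0392 tab heading 126.4
```

>>> {"api": "step_arm", "payload": {
  "dp": [
    [0, -0.3, -3],
    [0.2, -0.6, -6],
    [0.3, -0.9, -9],
    [0.3, -1.0, -10],
    [0.3, -1.0, -10],
    [0.3, -1.0, -10]
  ],
  "turn": [6, 12, 18, 24.7, 24.7, 24.7]
}}

```text
t: 17.55
tcp_pos: [0.4186, -0.2908, 0.3172]
orientation: [0.508, -3.099, -0.002]
contact_force: [0.3, -0.8, 0.4]
width: 0.0745
```

```bash
python3 - <<'E'
from h import *
c,im=wsave("w12")
E
```

```text
17.55 [ 0.4186 -0.2908  0.3172] [ 5.080e-01 -3.099e+00 -2.000e-03] eye [ 0.3434 -0.3164  0.2978]
```

View pics/w12.png

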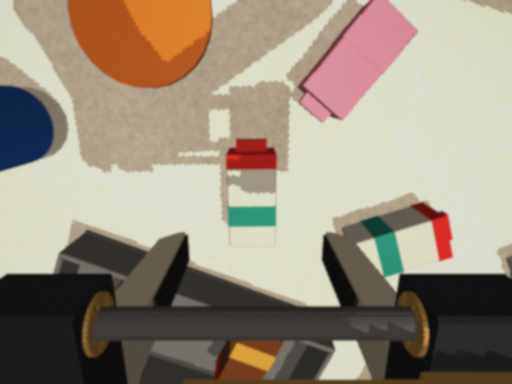

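```bash
python3 - <<'E'
from h import *
A=pickle.load(open("pics/w12.pkl","rb"));B=pickle.load(open("pics/w11.pkl","rb"));f=lambda u,v:(205+(u-1.5)/4,115+(v-1.5)/4)
q=[(226.5,151),(276,151),(275.5,245),(229.5,246)];box(A,q)
for u,v in zip(q,[f(38,158),f(170,93),f(280,340),f(163,400)]):print(tri([(A,u),(B,v)]))
E
```

```text
mid [ 0.4224 -0.2928  0.04  ] len 0.0823 wid 0.0396 tab heading -160.8
[ 0.39307673 -0.32553461  0.03018292]
[ 0.37965397 -0.28632369  0.02736871]
[ 0.45028706 -0.26228485  0.04874341]
[ 0.46820635 -0.29787745  0.03935133]
```

>>> {"api": "step_arm", "payload": {
  "dp": [
    [0.2, -0.1, -3],
    [0.4, -0.2, -6],
    [0.4, -0.2, -9],
    [0.4, -0.2, -11],
    [0.4, -0.2, -12],
    [0.4, -0.2, -12],
    [0.4, -0.2, -12]
  ],
  "turn": [0, 0, 0, 0, 0, 0, 0]
}}

```text
t: 18.18
tcp_pos: [0.4227, -0.2927, 0.1987]
orientation: [-0.512, 3.099, -0.002]
contact_force: [0.1, 0.7, 0.7]
width: 0.0742
```

>>> {"api": "step_arm", "payload": {
  "dp": [
    [0, 0, 0],
    [0, 0, 0],
    [0, 0, 0],
    [0, 0, 0],
    [0, 0, 0],
    [0, 0, 0],
    [0, 0, 0]
  ],
  "turn": [0, 0, 0, 0, 0, 0, 0],
  "claw": 0.2,
  "newtons": 30
}}

```text
t: 18.77
tcp_pos: [0.4221, -0.2922, 0.1981]
orientation: [-0.514, 3.099, -0.001]
contact_force: [0.4, 0.5, 3.7]
width: 0.0402
```

>>> {"api": "step_arm", "payload": {
  "dp": [
    [0, 0, 2],
    [0, 0, 6],
    [0, 0, 10],
    [1, 2, 13],
    [3, 5, 15],
    [5, 8, 16],
    [7, 11, 16],
    [10, 14, 16],
    [12, 17, 16],
    [15, 20, 16]
  ],
  "turn": [0, 0, 0, -4, -9, -14, -19, -24.5, -24.5, -24.5]
}}

```text
t: 19.6
tcp_pos: [0.5715, -0.0908, 0.3576]
orientation: [-0.157, -3.137, -0.0]
contact_force: [1.0, -0.5, -1.1]
width: 0.0395
```

>>> {"api": "step_arm", "payload": {
  "dp": [
    [2, 3, 0],
    [4, 6, 0],
    [6, 8.8, 0],
    [6.1, 8.8, 0],
    [6.1, 8.8, -2],
    [6.1, 8.8, -4],
    [6.1, 8.8, -4],
    [6.1, 8.8, -4]
  ],
  "turn": [0, 0, 0, 0, 0, 0, 0, 0]
}}

```text
t: 20.27
tcp_pos: [0.6319, -0.0048, 0.3163]
orientation: [-0.156, -3.134, -0.001]
contact_force: [1.0, 0.5, -1.1]
width: 0.0396
```

```bash
python3 - <<'E'
from h import *
c,im=wsave("w13")
E
```

```text
20.27 [ 0.6319 -0.0048  0.3163] [-1.560e-01 -3.134e+00 -1.000e-03] eye [0.5527 0.0032 0.2973]
```

View pics/w13.png

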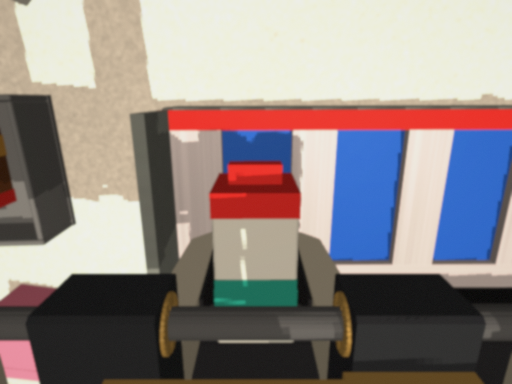

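>>> {"api": "step_arm", "payload": {
  "dp": [
    [0.1, 0.1, -2],
    [0.1, 0.1, -4],
    [0.1, 0.1, -5.5],
    [0.1, 0.1, -6.5],
    [0.1, 0.1, -6.7],
    [0.1, 0.1, -6.7]
  ],
  "turn": [0, 0, 0, 0, 0, 0]
}}

```text
t: 20.82
tcp_pos: [0.6337, -0.004, 0.2511]
orientation: [0.156, 3.138, -0.0]
contact_force: [-0.6, 0.5, -0.9]
width: 0.0401
```

```bash
python3 - <<'E'
from h import *
s=telemetry.sense();print(s['tcp_pos'],s['contact_force'],s['width'])
E
```

```text
[ 0.63365951 -0.00399595  0.25106306] [-0.55571731  0.5166167  -0.88377381] 0.040074002523448594
```

>>> {"api": "step_arm", "payload": {
  "dp": [
    [0, 0, -0.2],
    [0, 0, -0.2],
    [0, 0, -0.2]
  ],
  "turn": [0, 0, 0]
}}

```text
t: 21.07
tcp_pos: [0.6338, -0.0038, 0.2497]
orientation: [0.156, 3.136, -0.0]
contact_force: [-0.4, 0.4, -0.1]
width: 0.0399
```

>>> {"api": "step_arm", "payload": {
  "dp": [
    [0, 0, 0],
    [0, 0, 0],
    [0, 0, 0],
    [0, 0, 0],
    [0, 0, 2],
    [0, 0, 5],
    [0, 0, 8],
    [-3, -2, 11],
    [-6, -4, 12],
    [-10, -6, 12]
  ],
  "turn": [0, 0, 0, 0, 0, 0, 0, 0, 0, 0],
  "claw": 0.68
}}

```text
t: 21.9
tcp_pos: [0.5372, -0.0629, 0.3723]
orientation: [0.153, 3.13, -0.004]
contact_force: [-0.2, -1.1, -0.2]
width: 0.0632
```

```bash
python3 - <<'E'
from h import *
c,im=wsave("w14")
E
```

```text
21.9 [ 0.5372 -0.0629  0.3723] [ 0.153  3.13  -0.004] eye [ 0.4583 -0.0551  0.3523]
```

View pics/w14.png

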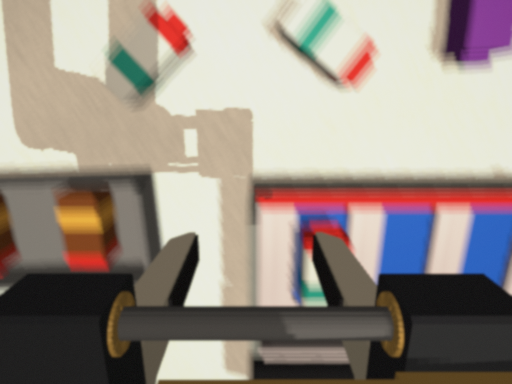

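>>> {"api": "step_arm", "payload": {
  "dp": [
    [-2, -1.5, 0],
    [-5, -3.5, 0],
    [-8, -6, 0],
    [-10, -7.5, 0],
    [-11, -9, -1],
    [-12, -9, -2],
    [-12, -9, -3],
    [-12, -9, -4],
    [-12, -9, -4],
    [-12, -9, -4]
  ],
  "turn": [-6, -13, -20, -27, -34, -41, -48, -48, -48, -48]
}}

```text
t: 22.78
tcp_pos: [0.4166, -0.152, 0.3285]
orientation: [-1.417, -2.803, -0.0]
contact_force: [-0.1, 0.9, 1.2]
width: 0.0632
```

```bash
python3 - <<'E'
from h import *
c,im=wsave("w15");crop(im,180,110,160,150,4,"w15c")
E
```

```text
22.78 [ 0.4166 -0.152   0.3285] [-1.417 -2.803 -0.   ] eye [ 0.3699 -0.0872  0.3092]
```

View pics/w15.png

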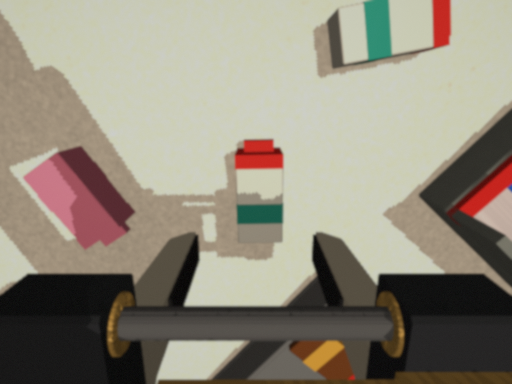

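View pics/w15c.png

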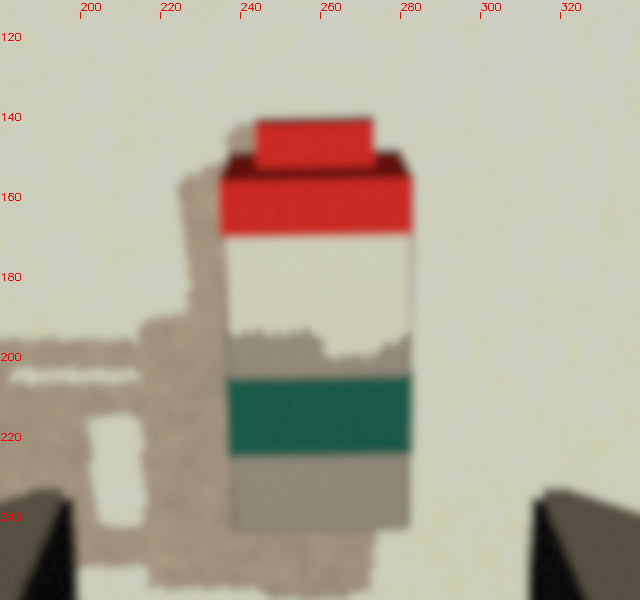

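```bash
python3 - <<'E'
from h import *
A=pickle.load(open("pics/w15.pkl","rb"));f=lambda u,v:(180+(u-1.5)/4,110+(v-1.5)/4)
box(A,[f(221,178),f(412,177),f(410,528),f(233,531)])
# F1 rough
box(A,[(434,-3),(448,46),(336,67),(329,10)])
E
```

```text
mid [ 0.4236 -0.154   0.04  ] len 0.0799 wid 0.0398 tab heading 127.4
mid [0.421  0.0092 0.04  ] len 0.0808 wid 0.0379 tab heading 44.7
```

>>> {"api": "step_arm", "payload": {
  "dp": [
    [0.3, -0.1, -3],
    [0.7, -0.2, -6],
    [0.7, -0.2, -9],
    [0.7, -0.2, -11.5],
    [0.7, -0.2, -13],
    [0.7, -0.2, -13],
    [0.7, -0.2, -13]
  ],
  "turn": [1, 1, 1, 1, 1, 1, 1]
}}

```text
t: 23.42
tcp_pos: [0.4241, -0.1541, 0.1987]
orientation: [-1.392, -2.815, -0.0]
contact_force: [-0.4, 0.6, 0.1]
width: 0.0632
```

>>> {"api": "step_arm", "payload": {
  "dp": [
    [0, 0, 0],
    [0, 0, 0],
    [0, 0, 0],
    [0, 0, 0],
    [0, 0, 0],
    [0, 0, 0]
  ],
  "turn": [0, 0, 0, 0, 0, 0],
  "claw": 0.2,
  "newtons": 30
}}

```text
t: 23.92
tcp_pos: [0.424, -0.1543, 0.1996]
orientation: [1.393, 2.814, -0.001]
contact_force: [-1.3, 0.4, 7.2]
width: 0.0395
```

>>> {"api": "step_arm", "payload": {
  "dp": [
    [0, 0, 2],
    [0, 0, 6],
    [0, 0, 10],
    [1, 1, 13],
    [3, 3, 15],
    [5, 6, 16],
    [7, 8, 16],
    [10, 11, 16],
    [13, 14, 16],
    [16, 17, 16]
  ],
  "turn": [0, 0, 0, 6, 13, 20, 27, 34, 41, 46.9]
}}

```text
t: 24.75
tcp_pos: [0.5829, 0.0159, 0.359]
orientation: [0.149, 3.138, -0.0]
contact_force: [0.1, -1.8, -0.0]
width: 0.04
```

>>> {"api": "step_arm", "payload": {
  "dp": [
    [2, 2, 0],
    [4, 4, 0],
    [5.8, 6.4, 0],
    [5.8, 6.4, 0],
    [5.8, 6.4, -2],
    [5.8, 6.4, -4],
    [5.8, 6.4, -4],
    [5.8, 6.4, -4]
  ],
  "turn": [0, 0, 0, 0, 0, 0, 0, 0]
}}

```text
t: 25.42
tcp_pos: [0.6394, 0.0781, 0.3176]
orientation: [-0.158, -3.134, 0.0]
contact_force: [-1.3, 0.1, -0.4]
width: 0.0396
```

```bash
python3 - <<'E'
from h import *
c,im=wsave("w16");print(telemetry.sense()['width'])
E
```

```text
25.42 [0.6394 0.0781 0.3176] [-0.158 -3.134  0.   ] eye [0.5602 0.0862 0.2984]
0.040152415617766855
```

View pics/w16.png

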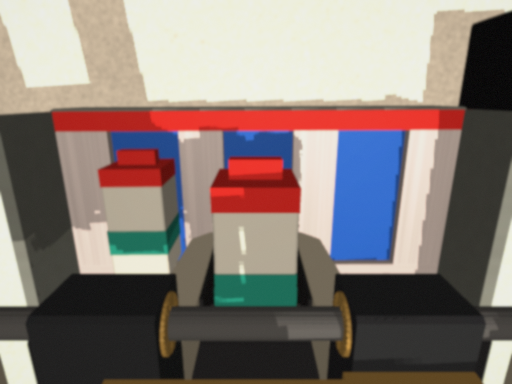

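>>> {"api": "step_arm", "payload": {
  "dp": [
    [0.2, 0.1, -2],
    [0.2, 0.1, -4],
    [0.2, 0.1, -5.5],
    [0.2, 0.1, -6.6],
    [0.2, 0.1, -6.8],
    [0.2, 0.1, -6.8]
  ],
  "turn": [0, 0, 0, 0, 0, 0]
}}

```text
t: 25.97
tcp_pos: [0.6422, 0.0791, 0.2511]
orientation: [-0.159, -3.138, -0.0]
contact_force: [0.1, -0.2, -1.7]
width: 0.0397
```

>>> {"api": "step_arm", "payload": {
  "dp": [
    [0, 0, -0.1],
    [0, 0, -0.1],
    [0, 0, -0.1]
  ],
  "turn": [0, 0, 0]
}}

```text
t: 26.22
tcp_pos: [0.6425, 0.0793, 0.2509]
orientation: [0.158, 3.136, -0.0]
contact_force: [0.3, -0.3, -0.8]
width: 0.0397
```

>>> {"api": "step_arm", "payload": {
  "dp": [
    [0, 0, 0],
    [0, 0, 0],
    [0, 0, 0],
    [0, 0, 0],
    [0, 0, 2],
    [0, 0, 5],
    [0, 0, 8],
    [-3, -1, 11],
    [-6, -2, 12],
    [-10, -3, 12]
  ],
  "turn": [0, 0, 0, 0, 0, 0, 0, 0, 0, 0],
  "claw": 0.68
}}

```text
t: 27.05
tcp_pos: [0.543, 0.0489, 0.3732]
orientation: [0.157, 3.13, -0.001]
contact_force: [0.9, -0.3, -0.2]
width: 0.0634
```

>>> {"api": "step_arm", "payload": {
  "dp": [
    [-3, 0, 1],
    [-6, -1, 2],
    [-9, -2, 3],
    [-11, -3, 3],
    [-12, -3, 3],
    [-12, -3, 3],
    [-12, -3, 3]
  ],
  "turn": [0, 0, 0, 0, 0, 0, 0]
}}

```text
t: 27.63
tcp_pos: [0.4224, 0.0194, 0.3999]
orientation: [0.159, 3.136, 0.0]
contact_force: [1.5, 0.3, 0.5]
width: 0.0629
```

```bash
python3 - <<'E'
from h import *
c,im=wsave("w17");print(telemetry.sense()['joint_pos'].round(3));crop(im,180,60,200,150,4,"w17c")
E
```

```text
27.63 [0.4224 0.0194 0.3999] [0.159 3.136 0.   ] eye [0.3434 0.0276 0.3804]
[-0.219  0.029  1.821  0.     1.29  -1.689]
```

View pics/w17.png

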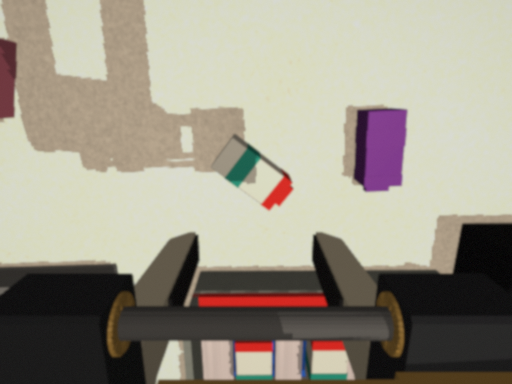

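View pics/w17c.png

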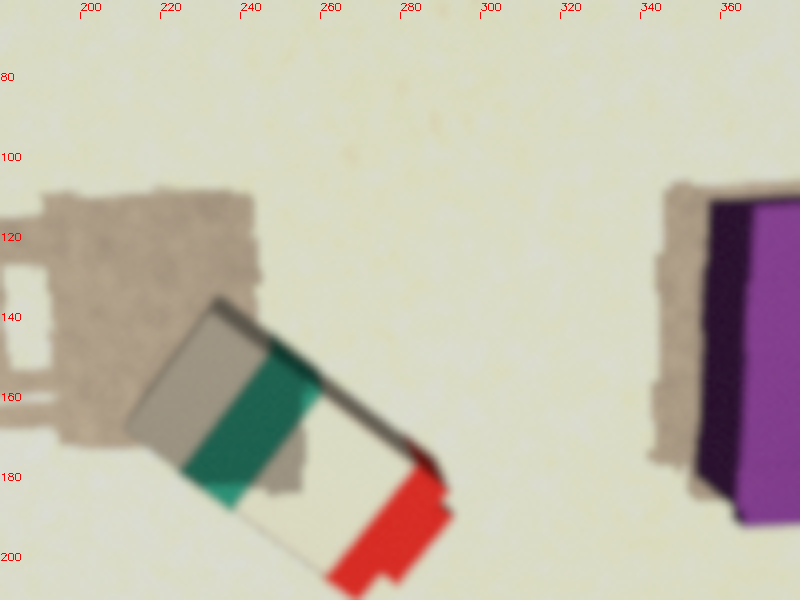

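```bash
python3 - <<'E'
from h import *
A=pickle.load(open("pics/w17.pkl","rb"));f=lambda u,v:(180+(u-1.5)/4,60+(v-1.5)/4)
box(A,[f(446,488),f(357,599),f(125,428),f(212,310)])
E
```

```text
mid [0.423 0.015 0.04 ] len 0.0785 wid 0.0394 tab heading 46.6
```

>>> {"api": "step_arm", "payload": {
  "dp": [
    [0, 0, -1],
    [0, 0, -2],
    [0, -0.4, -3],
    [0, -0.4, -4],
    [0, -0.4, -5],
    [0, -0.4, -6],
    [0, -0.4, -7],
    [0, -0.4, -7],
    [0, -0.4, -7],
    [0, -0.4, -7]
  ],
  "turn": [-7, -14, -21, -28, -35, -42, -49, -56, -63, -70]
}}

```text
t: 28.52
tcp_pos: [0.4234, 0.0156, 0.3288]
orientation: [-1.935, -2.473, 0.001]
contact_force: [-0.7, 0.5, 0.0]
width: 0.0633
```

>>> {"api": "step_arm", "payload": {
  "dp": [
    [0, 0, 0],
    [0, 0, 0],
    [0, 0, 0],
    [0, 0, 0],
    [0, 0, 0],
    [0, 0, 0],
    [0, 0, 0],
    [0, 0, 0],
    [0, 0, 0],
    [0, 0, 0]
  ],
  "turn": [-7, -14, -21, -28, -35, -42, -49, -56, -57.6, -57.6]
}}

```text
t: 29.35
tcp_pos: [0.4234, 0.0156, 0.3291]
orientation: [-2.885, -1.242, 0.001]
contact_force: [0.5, 0.7, 0.1]
width: 0.0632
```

```bash
python3 - <<'E'
from h import *
c,im=wsave("w18");print(telemetry.sense()['joint_pos'].round(3));crop(im,180,110,160,150,4,"w18c")
E
```

```text
29.35 [0.4234 0.0156 0.3291] [-2.885e+00 -1.242e+00  1.000e-03] eye [0.4796 0.074  0.3097]
[-0.228  0.102  1.93   0.     1.11   0.527]
```

View pics/w18c.png

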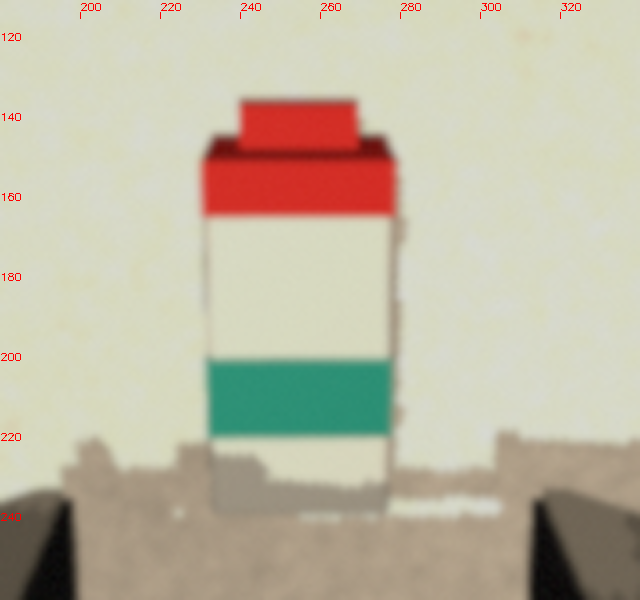

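```bash
python3 - <<'E'
from h import *
A=pickle.load(open("pics/w18.pkl","rb"));f=lambda u,v:(180+(u-1.5)/4,110+(v-1.5)/4)
m=box(A,[f(203,158),f(395,158),f(388,515),f(211,513)])
print(m[:2]-.02*np.array([np.cos(.814),np.sin(.814)]))
E
```

```text
mid [0.4232 0.0149 0.04  ] len 0.0803 wid 0.0398 tab heading 46.7
[4.09457917e-01 3.11254780e-04]
```

>>> {"api": "step_arm", "payload": {
  "dp": [
    [-0.7, -0.7, -3],
    [-1.4, -1.5, -6],
    [-1.4, -1.5, -9],
    [-1.4, -1.5, -11.5],
    [-1.4, -1.5, -13],
    [-1.4, -1.5, -13],
    [-1.4, -1.5, -13]
  ],
  "turn": [0, 0, 0, 0, 0, 0, 0]
}}

```text
t: 29.98
tcp_pos: [0.4084, 0.0004, 0.199]
orientation: [-2.883, -1.244, 0.003]
contact_force: [0.3, -0.6, 0.2]
width: 0.0631
```

>>> {"api": "step_arm", "payload": {
  "dp": [
    [0, 0, 0],
    [0, 0, 0],
    [0, 0, 0],
    [0, 0, 0],
    [0, 0, 0],
    [0, 0, 0]
  ],
  "turn": [0, 0, 0, 0, 0, 0],
  "claw": 0.2,
  "newtons": 35
}}

```text
t: 30.48
tcp_pos: [0.4084, 0.0003, 0.2005]
orientation: [2.884, 1.243, 0.002]
contact_force: [-1.4, 1.5, 7.3]
width: 0.0399
```

>>> {"api": "step_arm", "payload": {
  "dp": [
    [0, 0, 2],
    [0, 0, 6],
    [0, 0, 10],
    [1, 0, 13],
    [2, 0, 16],
    [3, 1, 16],
    [4, 2, 16],
    [5, 3, 16],
    [7, 4, 16],
    [9, 5, 16]
  ],
  "turn": [0, 0, 0, 7, 14, 21, 28, 35, 42, 49]
}}

```text
t: 31.32
tcp_pos: [0.4982, 0.0509, 0.3599]
orientation: [2.103, 2.334, -0.0]
contact_force: [0.2, -0.6, -1.3]
width: 0.04
```

>>> {"api": "step_arm", "payload": {
  "dp": [
    [1, 1, 0],
    [2, 2, 0],
    [4, 3, 0],
    [6, 4, 0],
    [8, 5, 0],
    [10, 6, 0],
    [12, 7, 0],
    [14, 8, 0],
    [16, 10, 0],
    [17.5, 11, 0]
  ],
  "turn": [7, 14, 21, 28, 35, 42, 49, 56, 63, 70]
}}

```text
t: 32.15
tcp_pos: [0.6741, 0.1618, 0.3591]
orientation: [-0.383, -3.118, -0.001]
contact_force: [0.2, 0.0, -0.8]
width: 0.0398
```

>>> {"api": "step_arm", "payload": {
  "dp": [
    [0, 0, 0],
    [0, 0, 0],
    [0, 0, -2],
    [0, 0, -4],
    [0, 0, -4],
    [0, 0, -4]
  ],
  "turn": [7, 8.6, 8.6, 8.6, 8.6, 8.6]
}}

```text
t: 32.65
tcp_pos: [0.6726, 0.1603, 0.3182]
orientation: [-0.158, -3.134, 0.001]
contact_force: [0.4, 0.2, -0.3]
width: 0.0397
```

```bash
python3 - <<'E'
from h import *
c,im=wsave("w19");print(telemetry.sense()['width'])
E
```

```text
32.65 [0.6726 0.1603 0.3182] [-1.580e-01 -3.134e+00  1.000e-03] eye [0.5934 0.1684 0.2991]
0.03968306579108424
```

View pics/w19.png

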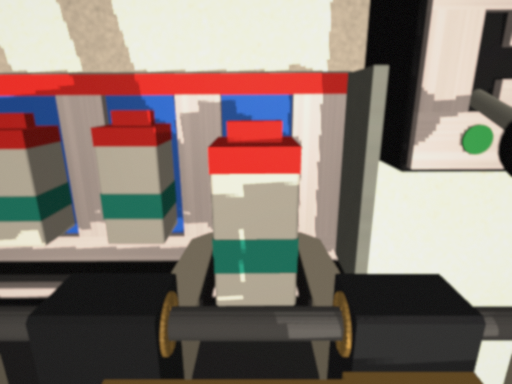

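>>> {"api": "step_arm", "payload": {
  "dp": [
    [0, 0, -2],
    [0, 0, -4],
    [0, 0, -5.5],
    [0, 0, -6.5],
    [0, 0, -6.7],
    [0, 0, -6.7]
  ],
  "turn": [0, 0, 0, 0, 0, 0]
}}

```text
t: 33.2
tcp_pos: [0.6733, 0.1603, 0.253]
orientation: [0.158, 3.137, 0.0]
contact_force: [-0.5, -0.4, -0.3]
width: 0.0399
```

>>> {"api": "step_arm", "payload": {
  "dp": [
    [0, 0, 0],
    [0, 0, 0],
    [0, 0, 0],
    [0, 0, 0],
    [0, 0, 2],
    [0, 0, 5],
    [0, 0, 8],
    [-3, -2, 12],
    [-6, -4, 15],
    [-10, -7, 18]
  ],
  "turn": [0, 0, 0, 0, 0, 0, 0, 0, 0, 0],
  "claw": 0.68
}}

```text
t: 34.03
tcp_pos: [0.5953, 0.107, 0.4165]
orientation: [0.156, 3.135, 0.0]
contact_force: [0.9, -1.0, 1.0]
width: 0.0635
```

>>> {"api": "step_arm", "payload": {
  "dp": [
    [-3, -1, 1],
    [-5, -2, 3],
    [-5, -2, 3],
    [-5, -2, 3]
  ],
  "turn": [0, 0, 0, 0]
}}

```text
t: 34.37
tcp_pos: [0.5453, 0.0867, 0.4464]
orientation: [0.16, 3.133, 0.0]
contact_force: [0.9, 0.5, -0.2]
width: 0.0635
```

```bash
python3 - <<'E'
from h import *
c,im=wsave("w20");crop(im,110,170,260,150,3,"w20c")
E
```

```text
34.37 [0.5453 0.0867 0.4464] [0.16  3.133 0.   ] eye [0.4664 0.0949 0.4266]
```

View pics/w20.png

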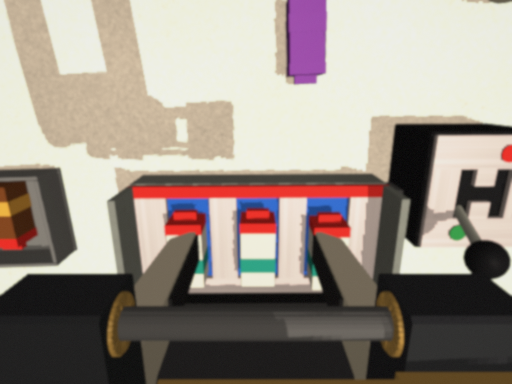

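View pics/w20c.png

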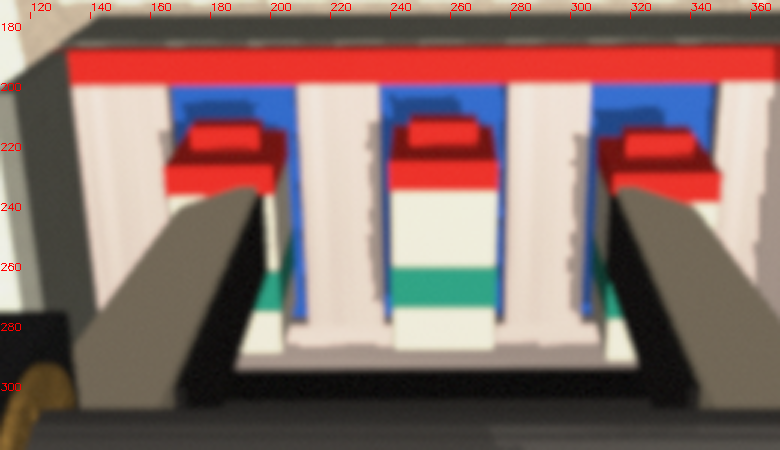

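```bash
python3 - <<'E'
from h import *
A=pickle.load(open("pics/w20.pkl","rb"));f=lambda u,v:(110+(u-1)/3,170+(v-1)/3)
p=np.array([.638,.080,-.100]);c,s=np.cos(p[2]),np.sin(p[2]);Rm=np.array([[c,-s],[s,c]])
for n,q in(("a",[(165,165),(274,165)]),("b",[(389,161),(498,161)]),("c",[(613,174),(720,172)]),("b rear",[(393,350),(495,349)])):
    for u in q: print(n,(Rm.T@(atz(A,f(*u),.09)[:2]-p[:2])).round(4))
E
```

```text
a [-0.0341 -0.1035]
a [-0.034  -0.0631]
b [-0.0355 -0.0204]
b [-0.0355  0.02  ]
c [-0.0303  0.0628]
c [-0.031   0.1025]
b rear [ 0.0446 -0.0201]
b rear [0.0442 0.0201]
```

Estimated centres in dispenser axes are a (+6, −83), b (+4.5, 0) and c (+9.5, +83) mm, all inside tolerance. Next is the lever.

>>> {"api": "step_arm", "payload": {
  "dp": [
    [1.6, 3.8, 0],
    [3.2, 7.6, 0],
    [4.8, 11.4, 0],
    [6.4, 15, 0],
    [8, 19.2, 0],
    [8, 19.2, 0],
    [8, 19.2, -3],
    [8, 19.2, -5],
    [8, 19.2, -5],
    [8, 19.2, -5]
  ],
  "turn": [0, 0, 0, 0, 0, 0, 0, 0, 0, 0],
  "claw": 1
}}

```text
t: 35.25
tcp_pos: [0.626, 0.2793, 0.3913]
orientation: [-0.158, -3.133, 0.002]
contact_force: [-0.3, 0.3, -0.4]
width: 0.0927
```

```bash
python3 - <<'E'
from h import *
c,im=wsave("w21");k=[.6257,.2785,.173];print(proj(c,np.array(k)), proj(c,np.array([telemetry.sense()['tcp_pos'][0],telemetry.sense()['tcp_pos'][1],.173])))
E
```

```text
35.25 [0.626  0.2793 0.3913] [-1.580e-01 -3.133e+00  2.000e-03] eye [0.5468 0.2873 0.3723]
[[254.6896064  224.32913781]] [[255.78721692 225.0633178 ]]
```

View pics/w21.png

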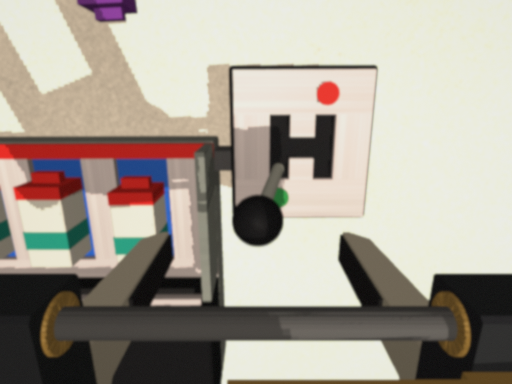

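>>> {"api": "step_arm", "payload": {
  "dp": [
    [-0.3, 0.1, -2],
    [-0.3, 0.1, -4],
    [-0.3, 0.1, -5],
    [-0.3, 0.1, -5],
    [-0.3, 0.1, -5]
  ],
  "turn": [0, 0, 0, 0, 0]
}}

```text
t: 35.72
tcp_pos: [0.6232, 0.2798, 0.3449]
orientation: [0.159, 3.137, 0.0]
contact_force: [0.6, -0.5, -0.4]
width: 0.0928
```

>>> {"api": "step_arm", "payload": {
  "dp": [
    [0, 0, 0],
    [0, 0, 0],
    [0, 0, 0],
    [0, 0, 0],
    [0, 0, 0],
    [0, 0, 0],
    [0, 0, 0],
    [0, 0, 0],
    [0, 0, 0],
    [0, 0, 0]
  ],
  "turn": [0, 0, 0, 0, 0, 0, 0, 0, 0, 0],
  "claw": 0,
  "newtons": 20
}}

```text
t: 36.55
tcp_pos: [0.6228, 0.28, 0.344]
orientation: [-0.158, -3.137, -0.0]
contact_force: [0.2, 0.3, -0.1]
width: 0.0332
```

>>> {"api": "step_arm", "payload": {
  "dp": [
    [-0.6, 0.06, 0.1],
    [-1.2, 0.12, 0.1],
    [-1.8, 0.18, 0.2],
    [-2.4, 0.24, 0.2],
    [-3.0, 0.3, 0.3],
    [-3.5, 0.35, 0.3],
    [-3.5, 0.35, 0.3],
    [-3.5, 0.35, 0.3]
  ],
  "turn": [0, 0, 0, 0, 0, 0, 0, 0]
}}

```text
t: 37.22
tcp_pos: [0.5867, 0.2837, 0.3479]
orientation: [-0.157, -3.137, 0.0]
contact_force: [-1.5, -0.3, 6.9]
width: 0.033
```

>>> {"api": "step_arm", "payload": {
  "dp": [
    [0.1, 1, 0.15],
    [0.2, 2, 0.3],
    [0.3, 3, 0.4],
    [0.4, 4, 0.4],
    [0.5, 5, 0.3],
    [0.6, 6, 0.2],
    [0.7, 7.0, 0.1],
    [0.75, 7.5, 0],
    [0.75, 7.5, 0],
    [0.75, 7.5, 0]
  ],
  "turn": [0, 0, 0, 0, 0, 0, 0, 0, 0, 0]
}}

```text
t: 38.05
tcp_pos: [0.595, 0.3589, 0.3464]
orientation: [-0.157, -3.136, 0.0]
contact_force: [-0.2, -2.7, 0.9]
width: 0.0327
```

```bash
python3 - <<'E'
from h import *
c,im=wsave("w22")
E
```

```text
38.05 [0.595  0.3589 0.3464] [-0.157 -3.136  0.   ] eye [0.5159 0.3669 0.3271]
```

View pics/w22.png

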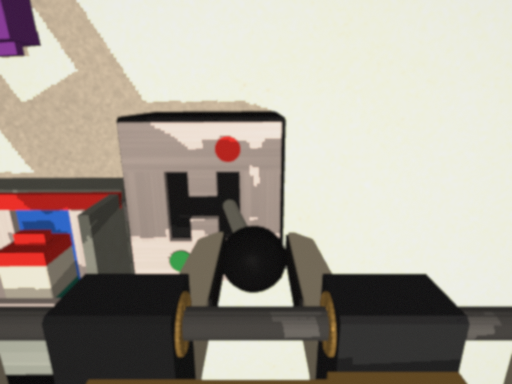

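The stem is in the left slot at neutral. I'll pull it to the rear and past the stop slightly.

>>> {"api": "step_arm", "payload": {
  "dp": [
    [-0.6, 0.06, 0],
    [-1.2, 0.12, -0.1],
    [-1.8, 0.18, -0.2],
    [-2.4, 0.24, -0.3],
    [-3.0, 0.3, -0.3],
    [-3.6, 0.36, -0.4],
    [-3.9, 0.4, -0.4],
    [-3.9, 0.4, -0.4],
    [-3.9, 0.4, -0.4]
  ],
  "turn": [0, 0, 0, 0, 0, 0, 0, 0, 0]
}}

```text
t: 38.85
tcp_pos: [0.5556, 0.3625, 0.3423]
orientation: [-0.158, -3.135, 0.001]
contact_force: [-0.2, -1.2, -2.8]
width: 0.0328
```

>>> {"api": "step_arm", "payload": {
  "dp": [
    [0, 0, 0],
    [0, 0, 0],
    [0, 0, 0],
    [0, 0, 0],
    [0, 0, 0],
    [0, 0, 0],
    [0, 0, 2],
    [0, 0, 5],
    [0, 0, 8],
    [0, 0, 11]
  ],
  "turn": [0, 0, 0, 0, 0, 0, 0, 0, 0, 0],
  "claw": 1
}}

```text
t: 39.68
tcp_pos: [0.5562, 0.3624, 0.4542]
orientation: [-0.158, -3.137, 0.0]
contact_force: [1.2, -0.2, -0.3]
width: 0.0919
```

>>> {"api": "step_arm", "payload": {
  "dp": [
    [-2, -3, 0],
    [-4, -6, 0],
    [-6, -9, 0],
    [-6, -9, 0],
    [-6, -9, 0]
  ],
  "turn": [0, 0, 0, 0, 0]
}}

```text
t: 40.1
tcp_pos: [0.4954, 0.2714, 0.4538]
orientation: [0.161, 3.137, 0.001]
contact_force: [-0.3, -0.0, 1.1]
width: 0.0929
```

```bash
python3 - <<'E'
from h import *
c,im=wsave("w23");c,im=save("scene","s23");crop(im,110,120,300,220,2,"s23c")
E
```

```text
40.1 [0.4954 0.2714 0.4538] [1.610e-01 3.137e+00 1.000e-03] eye [0.4164 0.2796 0.4344]
```

View pics/w23.png

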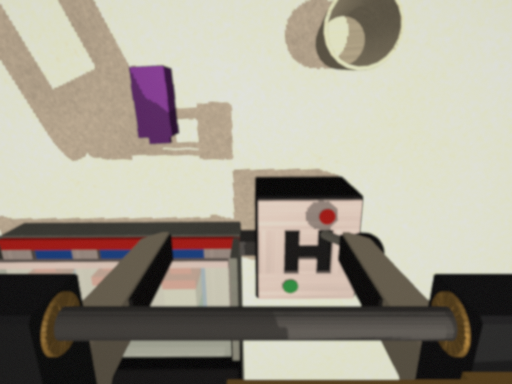

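View pics/s23c.png

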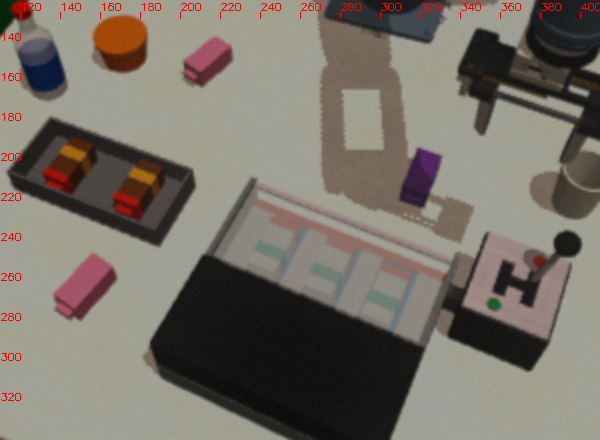

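```bash
python3 - <<'E'
from h import *
S=cal("scene");im=cv2.imread("pics/s23.png");o=cv2.resize(im,None,fx=6,fy=6,interpolation=cv2.INTER_CUBIC)
p=np.array([.638,.080,-.100]);c,s=np.cos(p[2]),np.sin(p[2]);Rm=np.array([[c,-s],[s,c]])
for x,y in((.006,-.0833),(.0045,0),(.0095,.0827)):
    P=[np.r_[p[:2]+Rm@[x+a,y+b],.09] for a,b in((-.04,-.02),(-.04,.02),(.04,.02),(.04,-.02))]
    cv2.polylines(o,[(proj(S,np.array(P))*6+3).astype(int)],True,(255,0,255),1)
cv2.imwrite("pics/s23v.png",o[1260:1860,1260:2060])
E
```

```text
(no output)
```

View pics/s23v.png

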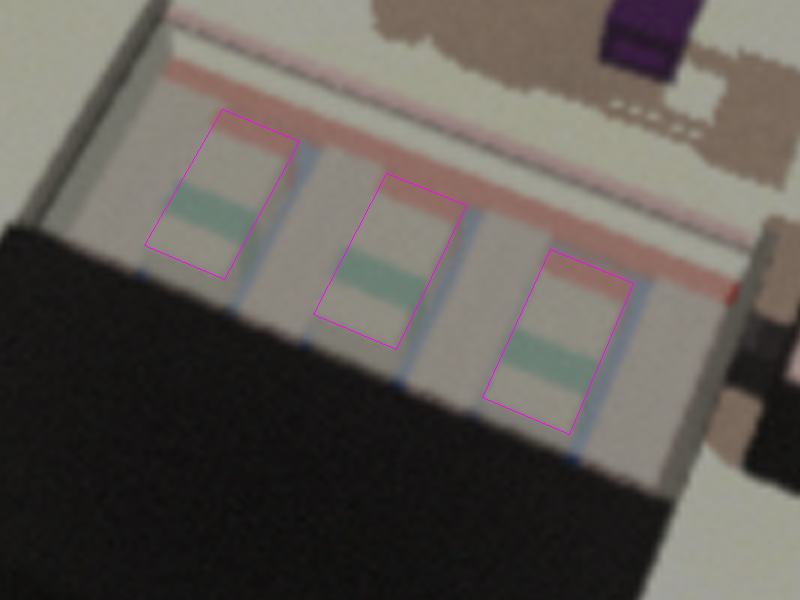

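The predicted outlines match the three cartons under the shut sheet, so none of them has moved. Handing in.

```bash
python3 - <<'E'
from h import *
print(telemetry.sense()['contact_force'],ticket.hand_in())
E
```

```text
the job is handed in; nothing more can be done
[ 0.16283271 -0.35492466 -0.07567734] None
```

The job is done and handed in at about 40 s of the 210 s allowed; `hand_in` reports no verdict. I shifted the lever to the green pocket and put both brown cartons (lanes a and c) in the returns bin. I then laid the three fresh cartons one to a lane, tabs to the red lip, and shifted the lever back to the red pocket.

**Fresh cartons:** measured before the shutter closed, the centres sat +4 to +10 mm along and within 1.5 mm across their lanes. After it closed, the predicted outlines matched the cartons seen through the shut sheet in the scene view.

**Lever, bin and bystanders:** the knob is back at its starting pixel, the shutter looks shut, and both browns lie flat in the bin. The bottle and tub look unmoved in the last scene picture, and the cup's visible part looks in place. The arm is clear, with about 0.4 N of residual force.

**Checks that disagreed:** the first rough poses from the top and scene cameras had residuals of several pixels, up to 8.5. I re-measured with the wrist camera and used those values. One two-view height check on a fresh carton, with a short baseline, gave 27–49 mm against the stated 40, so I took that height from the text.

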